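Load, latch, prove and invert a specimen cup carrier, then start its timer

ROBOT

A 6-joint arm with a two-finger parallel gripper is mounted at the origin on a cart in front of the work surface, level with it; the furniture and walls round the work are solid. World frame = base frame: x ahead of the robot, y to its left, z up, the work surface at z = 0. Lengths are in m, angles in rad, forces in N, time in s.
With the tool pointing down it reaches from about 0.375 to 0.975 m from the base axis. Payload 3.8 kg.
Tool frame: the origin (TCP) lies at the very end of the fingers, on their centre line; the grasp point (between the pads) lies 19 mm behind it; z points along the fingers, y is the line along which they close (so a half turn about z gives the same grasp; the last joint's range is limited). The gripper opens to 85 mm and grips with 20 to 120 N. Pads are 22 mm wide; open, the fingers measure 114 mm over their backs; the gripper's body (76 mm by 85 mm) begins 54 mm behind the grasp point. The pads swing forward as they close: fully open they stand 13 mm farther back than shut.
Start: joints at [1.094, 0.264, 1.604, -0, 1.274, -0.037], TCP at [0.287, 0.611, 0.231] pointing down, gripper open.
Joint ranges: [-2.63, 2.63], [-0.94, 2.18], [0.31, 2.57], [-1.31, 4.45], [0, 2.66], [-2.55, 2.55]. Speed limits (rad/s): [2.57, 2.57, 3.14, 3.14, 3.14, 3.14].

INTERFACE

Orientations are given as a rotation vector (axis times angle).
In Python, from workcell import read_state, read_camera, calibration, finish_job gives the robot as it stands.
- The arm moves only by the tool step_arm, never from a script. Its argument "commands" is a list of rows, each an object of numbers: "fingers": the gripper's target within -1 to 1 (shut at 1, half-way at 0, fully open at -1); "dx", "dy", "dz": the shift along the tool's x, y, z in m; "roll": the turn about the tool's z in degrees. In form: [{"fingers": .., "dx": .., "dy": .., "dz": .., "roll": ..}, ...]. A call has 1 to 8 rows; each row is the pose to reach, as a shift and turn from the pose commanded when the call began, along the tool's axes at that moment; what a row does not reach only later rows make up. A row lasts 1/8 s, in which the tool goes at most 62.5 mm and 10.7 degrees, less where a joint would pass 70% of its speed; a pose out of reach is approached as far as the arm can. A call with a gripper value outside its range is refused whole. The fingers move at their own pace and stop on an object; "squeeze" is the grip in N (left out, the last holds). Time passes only in rows, so rows that repeat a pose let the fingers close. It gives the time, the measured TCP pose, the force, the opening and the grip force at its end, in the units of the state.
- read_state(): the state, without advancing time (a new reading comes with each control period).
- read_camera(name): name is "side" or "top"; returns (picture, depth): 420x560x3 uint8, blue, green, red; 420x560 float32, m along the optical axis (not along the pixel's ray), 0 where there is no reading.
- calibration(name): a dict with "intrinsics" (3x3 intrinsics, pixels), "world_to_cam" (4x4, takes a point from world to camera coordinates). Camera axes: x right, y up, looking along -z (the intrinsics and any distortion apply to the point x, -y, -z); pixel columns grow to the right and rows downward; lengths in m; the calibration is good to about 2 mm. A picture is of the moment at which its call begins. calibration takes no time and is no camera call.
- finish_job(): hands the job in; it is judged then, once.
The state is a dict: "time": time; "q": joint angles; "joint_vel": joint speeds; "joint_torque": joint torques, N m; "tool_pos": TCP position; "tcp_rot": TCP orientation; "wrist_force": force on the tool from outside, world axes, zero at the start; "torque": the same for the moment, N m; "width": opening from 0.0 (shut) to 1.0 (fully open); "grip_force": force on a finger pad.
Only numpy, scipy, OpenCV 4.12 (cv2) and the standard library are available. Lean on these libraries where they do the work, as an engineer would, in place of code of your own. Each camera call takes 0.05 s, during which the arm holds its last target. There are 200 camera calls.

TASK

Stand every specimen cup that is on the bench top to the right of the inversion stand (not those in the tube racks) in a bay of the stand's carrier, one to a bay, shut the lid and slide the bolt fully home, then tug the lid firmly upwards by its tab for a moment to prove that the bolt holds. Only then turn the carrier fully upside down with the crank and leave it so, and set its timer one key press at a time: left key once (clear), middle key twice (five minutes each), right key once (start). Leave the cotton jar and the log book where they are.

Things in the scene. Friction and masses are not known exactly. Their poses are not given: they have to be found in the camera images.
- stand: inversion stand fixed to the bench: white bed 170 x 270 mm, console along its front (top 34 mm up, 85 to 170 mm in front of the axis, 175 mm wide), two cheeks at y = +-127 mm (10 mm thick, 152 mm high) carrying a turning cup carrier, crank outside the right cheek. Origin on the bench under the middle of the turning axis, which is 115 mm up; x from console to back, y left along the axis
- carrier_center (a point): centre of the carrier, an aluminium tray of three open bays in a row along y, on the turning axis; axes turn with it and equal the stand's while it is upright. In this frame (mm): bay floors z = -42; front, back and dividing walls reach z = -4; end walls at y = +-113, 8 thick, reach z = +45; lid hinge line x = +60, z = +47; shut lid from x = +56 to -44, upper face z = +50
- bay_1 (a point): middle of the floor of the left bay, 70 x 70 mm inside, walls 38 mm high and 4 mm thick at the front, back and between bays (axes as the carrier)
- bay_2 (a point): middle of the floor of the middle bay
- bay_3 (a point): middle of the floor of the right bay
- carrier_turn (a joint): turn of the carrier in rad: 0 upright (start), pi fully upside down (hard stops at both). It grows as the crank goes from the front over the top to the back. Stiff bearing (0.8 N m) that stays where it is left
- crank_mid (a point): middle of the crank's black grip, a freely spinning sleeve 18 mm thick and 60 mm long that lies along the turning axis (y), 65 mm from the axis; upright carrier: at the front (-x), level with the axis; its middle lies 180 mm to the right of the carrier's centre, 48 mm outside the cheek
- carrier_lid (a joint): opening of the clear lid in rad: 0 shut, about 1.7 to 2.1 open, leaning back (start); light friction hinge at the back, it falls shut by itself when it leans well to the front
- lid_tab (a point): middle of the top of the black tab standing 24 mm high on the upper face of the clear lid's front edge: 6 mm thick front to back, 50 mm wide along y. Lid 100 mm front to back, 214 mm wide, 5 mm thick; hinge line 100 mm behind the tab, 3 mm below the lid's upper face. Own x axis from front edge to hinge, z out of the upper face (up when shut, backwards when open)
- carrier_bolt (a joint): travel of the sliding bolt, m: 0 drawn back to the right (start), 0.024 fully home to the left; slides with 1 to 2 N and stays. Beyond about 0.005 it lies over the foot of the shut lid's hasp, and the lid then lifts only about 2 mm (0.02 rad); if the bolt is home first the lid cannot shut
- bolt_knob (a point): middle of the bolt's knob, a dark stud 12 mm thick and 22 mm long that sticks out to the front (-x) of the carrier at its right front corner, 38 mm above the axis when upright; push or pull it to the left (+y)
- bolt_bar: steel bar of the bolt, 38 x 7 x 8 mm, behind the knob; origin at its middle
- hasp: steel hook under the lid's front edge, near its right end, whose foot the bolt slides over: in a tug the foot bears on the bolt bar. Origin on the lid hinge line, mid-length
- key_left_top (a point): top of the left key (clear), 26 x 26 mm, grey, on the console; keys move straight down against a spring, 5 mm, 1.5 N at the start and 5 N at the bottom. Fully up it is 47 mm above the bench
- key_middle_top (a point): top of the middle key (adds five minutes a press), as the left one, 45 mm to the right of it
- key_right_top (a point): top of the right key (start), 26 mm deep and 42 mm wide, 52 mm to the right of the middle one
- key_left (a joint): how far the left key is down, m (0 to 0.005)
- key_middle (a joint): how far the middle key is down, m (0 to 0.005)
- key_right (a joint): how far the right key is down, m (0 to 0.005)
- cotton_jar: clear glass jar with a flat screw cap, 62 mm across, 86 mm high, a bystander: not a specimen cup. Origin under its middle
- log_book: red log book lying flat to the left of the stand, 210 x 152 mm, 15 mm thick, a bystander. Origin under its middle
- cup_1: specimen cup with a screwed-on lid, one of two or three on the bench to the right of the stand (absent ones read None): 84 mm high, lid 64 mm across and 12 mm high, body 58 mm across; origin under its middle, z up through its lid
- cup_2: specimen cup with a screwed-on lid, one of two or three on the bench to the right of the stand (absent ones read None): 84 mm high, lid 64 mm across and 12 mm high, body 58 mm across; origin under its middle, z up through its lid
- cup_3: specimen cup with a screwed-on lid, one of two or three on the bench to the right of the stand (absent ones read None): 84 mm high, lid 64 mm across and 12 mm high, body 58 mm across; origin under its middle, z up through its lid
There are look-alikes about, which are no part of the job. Leave any black or green look-alike of the cup_2 alone.

How it is judged:
On the way, in this order (a step that is already met when the one before it is completed fails the run):
1. every specimen cup stands upright in a bay of the upright carrier (x of cup_1 in the frame of carrier_center between -0.02 and 0.02 m and y of cup_1 in the frame of carrier_center between -0.115 and 0.115 m and z of cup_1 in the frame of carrier_center between -0.05 and -0.03 m and angle between each of cup_1, cup_2, cup_3's own z axis and vertical below 0.15 rad and x of cup_2 in the frame of carrier_center between -0.02 and 0.02 m and y of cup_2 in the frame of carrier_center between -0.115 and 0.115 m and z of cup_2 in the frame of carrier_center between -0.05 and -0.03 m and x of cup_3 in the frame of carrier_center between -0.02 and 0.02 m and y of cup_3 in the frame of carrier_center between -0.115 and 0.115 m and z of cup_3 in the frame of carrier_center between -0.05 and -0.03 m and value of joint carrier_turn below 0.15 rad), for 0.3 s.
2. the lid is shut and the bolt is home (value of joint carrier_lid below 0.04 rad and value of joint carrier_bolt above 0.018 m), for 0.2 s.
3. the lid is tugged upwards, so that its hasp bears on the bolt with more than 2.5 N, and stays shut, the carrier still upright (all of step 2 and contact force between hasp and bolt_bar above 2.5 N and value of joint carrier_turn below 0.2 rad), for 0.1 s.
4. the carrier is fully upside down, lid shut and bolted (all of step 2 and value of joint carrier_turn above 3 rad), for 0.3 s.
5. the left key is pressed, alone (value of joint key_left above 0.0035 m and value of joint each of key_middle, key_right below 0.0015 m and value of joint carrier_turn above 3 rad), for 0.04 s.
6. the middle key is pressed, alone (value of joint key_middle above 0.0035 m and value of joint each of key_left, key_right below 0.0015 m and value of joint carrier_turn above 3 rad), for 0.04 s.
7. all keys are up again (value of joint each of key_left, key_middle, key_right below 0.001 m), for 0.04 s.
8. the middle key is pressed a second time, alone (all of step 6), for 0.04 s.
9. the right key is pressed, alone (value of joint key_right above 0.0035 m and value of joint each of key_left, key_middle below 0.0015 m and value of joint carrier_turn above 3 rad), for 0.04 s.
At the end, for the whole second after the job is handed in: The carrier rests upside down (turned more than 3.0 rad), its lid shut (under 0.04 rad) and bolted (bolt beyond 18 mm), every cup in a bay, upside down and at rest; all keys are up (all of step 4 and all of step 7 and x of cup_1 in the frame of carrier_center between -0.02 and 0.02 m and y of cup_1 in the frame of carrier_center between -0.115 and 0.115 m and z of cup_1 in the frame of carrier_center between -0.05 and -0.03 m and angle between each of cup_1, cup_2, cup_3's own z axis and vertical above 2.85 rad and linear speed of each of cup_1, cup_2, cup_3 below 0.02 m/s and x of cup_2 in the frame of carrier_center between -0.02 and 0.02 m and y of cup_2 in the frame of carrier_center between -0.115 and 0.115 m and z of cup_2 in the frame of carrier_center between -0.05 and -0.03 m and x of cup_3 in the frame of carrier_center between -0.02 and 0.02 m and y of cup_3 in the frame of carrier_center between -0.115 and 0.115 m and z of cup_3 in the frame of carrier_center between -0.05 and -0.03 m); the robot touches nothing.
It fails at once if the carrier is turned (beyond 0.4 rad) while its lid is not shut and bolted (value of joint carrier_turn above 0.4 rad and (value of joint carrier_lid above 0.1 rad or value of joint carrier_bolt below 0.012 m)).
It fails at once if the cotton jar or the log book is moved more than 30 mm (distance of any of cotton_jar, log_book from where it was at the start of the episode above 0.03 m).
Of cup_1, cup_2, cup_3 only 2 to 3 are there at a start; the rules pass over those that are not, and their reading is None.
At some moment in a run one of cup_1, cup_2, cup_3 may be knocked a few centimetres aside while the robot is not near it.
It also fails if it takes over 208 s, if anything falls off the work surface, if the arm or the gripper's body presses on something with over 40 N, if the wrist force passes 120 N, or if a joint passes its speed limit or range.

## Working session

There is one attempt and no reset: what is moved stays moved. The work goes in short steps, Python scripts to look and compute and a tool call to move; the robot and the scene stay as the last step left them, time stands still between calls to the robot, and variables do not carry over. Pictures are saved under pics/ and viewed, at most 14 in all, crops included, and the job is handed in when it is done.

Besides the shell and the picture viewer there is one more tool, called after "Request:" by a JSON object that holds its "op" and its "data", one argument or row to a line. step_arm: Moves the arm, as the interface text tells. Its arguments: {"type":"object","properties":{"commands":{"type":"array","items":{"type":"object","properties":{"fingers":{"type":"number"},"dx":{"type":"number"},"dy":{"type":"number"},"dz":{"type":"number"},"roll":{"type":"number"}}}},"squeeze":{"type":"number"}},"required":["commands"]}

```bash
mkdir -p pics; cat > h.py <<'E'
import numpy as np, cv2
from workcell import *
def snap(n,f=None):
    im,d=read_camera(n)
    if f: cv2.imwrite('pics/'+f,im); np.savez('/tmp/'+n+'.npz',im=im,d=d)
    return im,d
def pts(n,d):
    c=calibration(n);K=np.array(c['intrinsics']);T=np.linalg.inv(np.array(c['world_to_cam']))
    v,u=np.mgrid[:d.shape[0],:d.shape[1]]
    p=np.stack([(u-K[0,2])/K[0,0]*d,-(v-K[1,2])/K[1,1]*d,-d],-1)
    return p@T[:3,:3].T+T[:3,3]
def proj(n,P):
    c=calibration(n);K=np.array(c['intrinsics']);W=np.array(c['world_to_cam'])
    p=W[:3,:3]@np.array(P)+W[:3,3]
    return K[0,0]*p[0]/-p[2]+K[0,2],K[1,1]*-p[1]/-p[2]+K[1,2]
E
python3 - <<'E'
from h import *
for n in('top','side'):
    im,d=snap(n,n+'0.png'); c=calibration(n); print({k:(np.round(v,3).tolist() if k!='x' else v) for k,v in c.items()}, (d==0).mean())
s=read_state();print(s)
E
```

```text
{'intrinsics': [[413.476, 0.0, 271.954], [0.0, 413.476, 206.947], [0.0, 0.0, 1.0]], 'world_to_cam': [[0.007, -1.0, 0.018, -0.04], [0.981, 0.011, 0.191, -0.521], [-0.191, 0.016, 0.981, -1.222], [0.0, 0.0, 0.0, 1.0]]} 0.004098639455782313
{'intrinsics': [[437.727, 0.0, 274.256], [0.0, 437.727, 208.502], [0.0, 0.0, 1.0]], 'world_to_cam': [[0.894, -0.447, -0.018, -0.439], [0.316, 0.604, 0.732, -0.225], [-0.316, -0.66, 0.681, -1.519], [0.0, 0.0, 0.0, 1.0]]} 0.004179421768707483
{'time': 0.1, 'q': array([ 1.09409102e+00,  2.64705481e-01,  1.60527825e+00, -2.05537424e-05,
        1.27368305e+00, -3.68904121e-02]), 'joint_vel': array([-0.00087255, -0.00198097, -0.00131073,  0.00136723, -0.00108112,
       -0.00178498]), 'joint_torque': array([ 1.50470627e-03, -5.16709971e+01, -3.68592381e+01, -3.94247979e-05,
        6.35622549e-03,  6.65502716e-05]), 'tool_pos': array([0.28708822, 0.6101596 , 0.23004583]), 'tcp_rot': array([-0.68518446, -3.06544065,  0.00315852]), 'wrist_force': array([-0.86302695, -0.21026214,  0.12115447]), 'torque': array([ 0.00134909, -0.03526823,  0.01198007]), 'grip_force': 0.0, 'width': 0.9999214026466339}
```

View pics/top0.png

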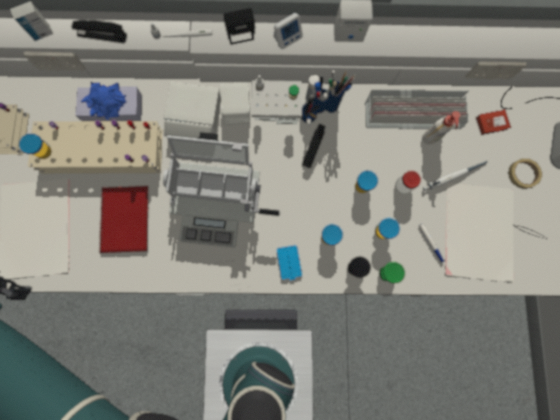

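View pics/side0.png

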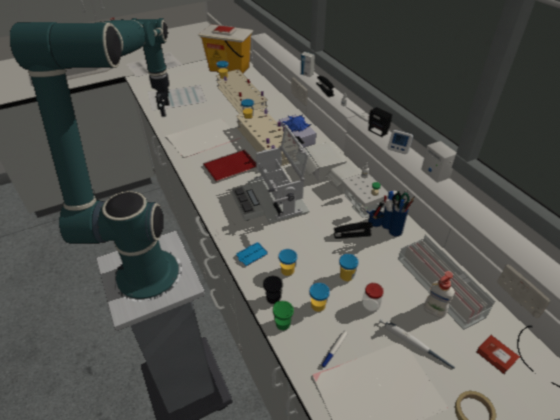

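The top view shows blue-lidded cups at about (367,181), (332,235) and (388,229). There are look-alikes with a black lid at (359,267) and a green one at (392,273). The jar, with a red cap, is at (411,180), and another blue-lidded cup stands in the rack at (30,144). The stand is around (212,190), with its lid open behind it and the crank grip at (269,212). The three blue-lidded cups right of the stand fit the description, and I'll confirm that in a crop.

```bash
python3 - <<'E'
from h import *
for n in('top','side'):
    z=np.load('/tmp/%s.npz'%n);im=z['im'];d=z['d'];P=pts(n,d);hsv=cv2.cvtColor(im,cv2.COLOR_BGR2HSV)
    m=cv2.inRange(hsv,(92,120,60),(112,255,255))
    k,l,st,ce=cv2.connectedComponentsWithStats(m)
    for i in range(1,k):
        if st[i,4]>60:
            q=P[l==i];hi=q[:,2]>np.percentile(q[:,2],60)-.006
            t=q[hi];print(n,ce[i].round(),st[i,4],'top z',np.median(t[:,2]).round(3),'mid',((t.max(0)+t.min(0))/2).round(3),'size',np.ptp(t,axis=0).round(3))
z=np.load('/tmp/top.npz');im=z['im'];P=pts('top',z['d'])
np.set_printoptions(suppress=True)
for nm,m in [('walls z>.14 ',(P[...,2]>.14)&(P[...,0]>.35)&(P[...,0]<.9)&(P[...,1]>.02)&(P[...,1]<.4))]:
    q=P[m];print(nm,q.min(0),q.max(0))
a=cv2.resize(im[120:265,150:290],None,fx=5.5,fy=4,interpolation=3) if 0 else cv2.resize(im[125:255,150:290],None,fx=4.6,fy=4.6,interpolation=3)
cv2.imwrite('pics/stand.png',a)
zs=np.load('/tmp/side.npz')['im'];a=cv2.resize(zs[235:335,240:400],None,fx=5,fy=5,interpolation=3);cv2.imwrite('pics/cups.png',a)
# dark keys: 
for (u,v) in [(193,233),(205,236),(222,237),(269,212),(262,211),(277,212)]: print((u,v),P[v,u].round(3))
for v in range(135,250,5): print(v,[ (round(float(P[v,u,0]),3),round(float(P[v,u,1]),3),round(float(P[v,u,2]),3)) for u in (165,185,212,240,255)])
E
```

```text
top [104. 100.] 939 top z 0.095 mid [0.59  0.27  0.693] size [0.625 0.57  1.212]
top [ 30. 143.] 308 top z 0.153 mid [0.492 0.34  0.724] size [0.429 0.71  1.152]
top [367. 180.] 275 top z 0.083 mid [ 0.601 -0.324  0.085] size [0.055 0.056 0.014]
top [389. 228.] 289 top z 0.083 mid [ 0.38  -0.213  0.689] size [0.205 0.398 1.222]
top [332. 234.] 297 top z 0.083 mid [ 0.37  -0.128  0.689] size [0.185 0.227 1.222]
top [289. 262.] 626 top z 0.013 mid [ 0.342 -0.069  0.653] size [0.128 0.11  1.292]
side [247. 102.] 62 top z 0.154 mid [0.678 0.659 0.155] size [0.053 0.062 0.012]
side [296. 123.] 209 top z 0.097 mid [0.85  0.482 0.1  ] size [0.087 0.116 0.022]
side [251. 254.] 380 top z 0.014 mid [ 0.193 -0.558  0.6  ] size [0.42  1.009 1.183]
side [287. 256.] 198 top z 0.084 mid [ 0.222 -0.626  0.635] size [0.478 0.875 1.113]
side [348. 261.] 219 top z 0.084 mid [ 0.6   -0.326  0.084] size [0.06  0.062 0.011]
side [319. 291.] 264 top z 0.084 mid [ 0.454 -0.385  0.084] size [0.061 0.065 0.012]
walls z>.14  [0.49067037 0.02079431 0.14007668] [0.68467842 0.28221858 0.28509228]
(193, 233) [0.43
[... 2206 characters left out ...]
5, 0.302, 0.003), (0.48, 0.232, 0.035), (0.481, 0.149, 0.035), (0.486, 0.064, 0.014), (0.488, 0.017, 0.001)]
225 [(0.469, 0.301, 0.003), (0.466, 0.233, 0.031), (0.466, 0.149, 0.035), (0.472, 0.065, 0.001), (0.472, 0.017, -0.0)]
230 [(0.454, 0.301, -0.001), (0.45, 0.232, 0.031), (0.451, 0.149, 0.03), (0.456, 0.064, 0.001), (0.456, 0.017, -0.001)]
235 [(0.438, 0.3, -0.0), (0.434, 0.23, 0.036), (0.435, 0.148, 0.036), (0.44, 0.064, -0.003), (0.44, 0.017, -0.0)]
240 [(0.422, 0.298, 0.002), (0.419, 0.231, 0.03), (0.419, 0.147, 0.036), (0.424, 0.064, 0.002), (0.424, 0.016, 0.001)]
245 [(0.406, 0.298, 0.001), (0.407, 0.235, 0.003), (0.408, 0.151, -0.0), (0.409, 0.063, -0.002), (0.408, 0.016, 0.005)]
```

View pics/stand.png

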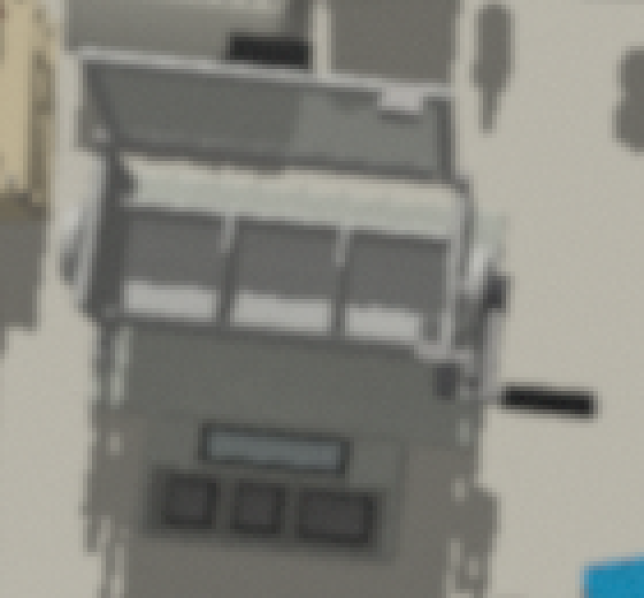

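View pics/cups.png

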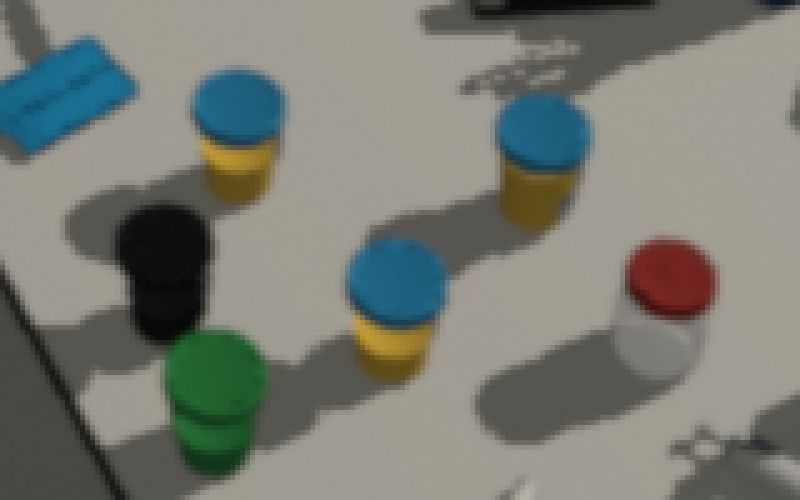

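The crop confirms three yellow-bodied, blue-lidded cups: (238,105), (545,133) and (398,282) in crop pixels. The black, green and red-capped items are not part of the job. Next I'll measure the stand pose and the cup positions precisely.

```bash
cat >> h.py <<'E'
def ray(n,uv,z):
    c=calibration(n);K=np.array(c['intrinsics']);T=np.linalg.inv(np.array(c['world_to_cam']))
    d=T[:3,:3]@np.array([(uv[0]-K[0,2])/K[0,0],-(uv[1]-K[1,2])/K[1,1],-1]);o=T[:3,3]
    return o+d*(z-o[2])/d[2]
def blobs(n,im,lo,hi,z,amin=100,amax=9999):
    m=cv2.inRange(cv2.cvtColor(im,cv2.COLOR_BGR2HSV),lo,hi)
    return [(c.round(1),ray(n,c,z).round(4),st) for c,st in [(ce,st) for ce,st in zip(*(lambda r:(r[3][1:],r[2][1:]))(cv2.connectedComponentsWithStats(m)))] if amin<st[4]<amax]
E
python3 - <<'E'
from h import *
np.set_printoptions(suppress=True)
for n in('top','side'):
    im=np.load('/tmp/%s.npz'%n)['im']
    print(n,'blue')
    for b in blobs(n,im,(92,120,60),(112,255,255),.081,150,420): print(*b)
im=np.load('/tmp/top.npz')['im']
print('dark')
for b in blobs('top',im,(0,0,0),(180,255,45),.122,30,600):
    print(*b, 'at .047',ray('top',b[0],.047).round(4),'at .084',ray('top',b[0],.084).round(4))
# fit planes: bay depth points
z=np.load('/tmp/top.npz');P=pts('top',z['d']).reshape(-1,3)
def sel(a,b,c,d,e,f): return P[(P[:,0]>a)&(P[:,0]<b)&(P[:,1]>c)&(P[:,1]<d)&(P[:,2]>e)&(P[:,2]<f)]
for nm,b in dict(floor=(.5,.66,.02,.28,.066,.08),console=(.38,.52,.02,.28,.025,.042),bed=(.4,.7,-.02,.3,.008,.018),ends=(.45,.63,-.0,.29,.145,.17)).items():
    q=sel(*b);r=cv2.minAreaRect((q[:,:2]*1000).astype(np.float32));print(nm,len(q),r)
for nm,lo,hi in(('green',(50,90,30),(80,255,255)),('red',(0,120,60),(8,255,255))):
    for b in blobs('top',im,lo,hi,.085,80,500):print(nm,*b)
E
```

```text
top blue
[ 30.2 143.4] [0.7057 0.7069 0.081 ] [ 20 135  22  18 308]
[367.  180.4] [ 0.6013 -0.3245  0.081 ] [358 172  19  18 275]
[388.8 227.9] [ 0.4555 -0.3847  0.081 ] [380 219  19  19 289]
[331.7 234.5] [ 0.4341 -0.2131  0.081 ] [323 225  19  20 297]
side blue
[296.3 123.2] [0.8537 0.4919 0.081 ] [285 116  24  15 209]
[251.1 253.6] [ 0.3307 -0.1491  0.081 ] [237 243  30  22 380]
[287.2 256.2] [ 0.4329 -0.2154  0.081 ] [279 250  17  14 198]
[348.3 261.1] [ 0.6012 -0.3265  0.081 ] [340 254  18  15 219]
[319.2 291. ] [ 0.4548 -0.3857  0.081 ] [310 283  19  17 264]
dark
[239.3  20.7] [1.1092 0.074  0.122 ] [224   9  30  26 584] at .047 [1.162  0.0796 0.047 ] at .084 [1.1359 0.0768 0.084 ]
[338.3  88.1] [ 0.8832 -0.2362  0.122 ] [335  83   9  12  54] at .047 [ 0.9216 -0.2502  0.047 ] at .084 [ 0.9026 -0.2432  0.084 ]
[320.6 105.1] [ 0.8261 -0.1805  0.122 ] [304  96  36  20 366] at .047 [ 0.861  -0.1911  0.047 ] at .084 [ 0.8438 -0.1859  0.084 ]
[313.8 145.7] [ 0.6955 -0.1582  0.122 ] [304 125  20  42 324] at .047 [ 0.7223 -0.1672  0.047 ] at .084 [ 0.7091 -0.1627  0.084 ]
[208.  135.9]
[... 625 characters left out ...]
4.2620239257812, 140.65298461914062), (243.78521728515625, 105.17364501953125), 84.26409149169922)
console 1277 ((453.3437805175781, 134.97564697265625), (111.17634582519531, 233.53924560546875), 5.106147289276123)
bed 1700 ((534.0765380859375, 147.10397338867188), (284.7180480957031, 262.8948059082031), 86.00733184814453)
ends 469 ((562.4625244140625, 150.2995147705078), (264.4598083496094, 137.58033752441406), 88.50253295898438)
green [392.1 272.4] [ 0.3237 -0.3869  0.085 ] [380 263  24  20 367]
red [491.2 121.8] [ 0.7954 -0.7237  0.085 ] [478 110  32  23 395]
red [451.  119.4] [ 0.8016 -0.5965  0.085 ] [444 113  14  13 101]
red [411.  179.3] [ 0.6051 -0.4584  0.085 ] [403 172  17  16 209]
```

```bash
python3 - <<'E'
from h import *
np.set_printoptions(suppress=True)
f=lambda x,y:(x/4.6+150-.4,y/4.6+125-.4)
R=lambda nm,x,y,z:print(nm,np.round(ray('top',f(x,y),z),4))
k=[ray('top',f(*p),.047) for p in((189,500),(256,508),(338,517))];print(np.round(k,4)); v=k[0]-k[2];print('yaw',np.arctan2(-v[0],v[1]),np.linalg.norm(v))
R('crank L',502,397,.12);R('crank R',595,405,.12)
R('knob',445,382,.153)
R('hingeL',105,150,.16);R('hingeR',462,185,.16)
R('floor b1 fl',125,312-25,.111);R('div1 top front',232,318,.111);R('div2',343,330,.111)
R('endL front top',85,312,.16);R('endR front top',455,345,.16)
z=np.load('/tmp/top.npz');P=pts('top',z['d'])
im=z['im'];P2=P.reshape(-1,3)
# console: edge of raised region front
m=(abs(P[...,2]-.034)<.006)&(P[...,0]<.52)&(P[...,0]>.36)&(P[...,1]>.04)&(P[...,1]<.26)
ys=[];xs=[];xb=[]
for u in range(180,236,3):
    q=P[:,u][m[:,u]]
    if len(q)>5: ys.append(q[:,1].mean());xs.append(q[:,0].min());xb.append(q[:,0].max())
print(np.round(xs,3),np.round(xb,3),np.round(ys,3));print(np.polyfit(ys,xs,1),np.polyfit(ys,xb,1))
# floor back/front edges
m=(abs(P[...,2]-.073)<.005)&(P[...,0]<.66)&(P[...,0]>.5)&(P[...,1]>.02)&(P[...,1]<.28)
for u in range(172,252,4):
    q=P[:,u][m[:,u]]
    if len(q)>3: print(u,q[:,1].mean().round(3),q[:,0].min().round(3),q[:,0].max().round(3),end=';')
# cheeks/ends
m=(P[...,2]>.148)&(P[...,2]<.168)&(P[...,0]<.64)&(P[...,0]>.48)
print();
for v in range(168,212,4):
    q=P[v][m[v]];print(v,q[:,1].round(3)[:12],q[:,2].round(3)[:12],q[:,0].mean().round(3) if len(q) else '')
E
```

```text
[[0.4379 0.211  0.047 ]
 [0.433  0.1666 0.047 ]
 [0.4275 0.1124 0.047 ]]
yaw -0.10467522661364459 0.09908913477404001
crank L [0.4958 0.0041 0.12  ]
crank R [ 0.4913 -0.0546  0.12  ]
knob [0.4986 0.0386 0.153 ]
hingeL [0.6421 0.2525 0.16  ]
hingeR [0.6222 0.0301 0.16  ]
floor b1 fl [0.5665 0.2464 0.111 ]
div1 top front [0.5469 0.1773 0.111 ]
div2 [0.5399 0.1063 0.111 ]
endL front top [0.5386 0.2592 0.16  ]
endR front top [0.5204 0.0326 0.16  ]
[0.419 0.416 0.416 0.416 0.416 0.416 0.413 0.413 0.411 0.41  0.411 0.408
 0.408 0.407 0.405 0.405 0.405 0.402 0.405] [0.462 0.5   0.5   0.497 0.497 0.497 0.495 0.494 0.495 0.491 0.491 0.491
 0.488 0.488 0.489 0.486 0.486 0.485 0.486] [0.246 0.238 0.228 0.219 0.21  0.201 0.191 0.183 0.173 0.164 0.154 0.145
 0.136 0.127 0.118 0.109 0.099 0.09  0.081]
[0.09561946 0.39500192] [0.03365395 0.48482293]
176 0.257 0.563 0.597;180 0.246 0.563 0.622;184 0.233 0.547 0.62;188 0.221 0.56 0.621;192 0.209 0.545 0.62;196 0.197 0.573 0.618;200 0.184 0.542 0.585;204 0.173 0.555 0.616;208 0.16 0.555 0.615;212 0.148 0.54 0.615;216 0.136 0.553 0.611;220 0.124 0.537 
[... 598 characters left out ...]
 [0.152 0.149 0.161 0.161 0.155 0.158 0.154 0.159 0.149] 0.577
184 [0.267 0.264 0.26  0.26  0.038 0.035 0.033 0.027 0.024 0.021 0.018] [0.157 0.16  0.161 0.152 0.161 0.16  0.149 0.148 0.151 0.149 0.151] 0.566
188 [0.266 0.264 0.261 0.041 0.038 0.035 0.027 0.024] [0.161 0.157 0.154 0.157 0.16  0.16  0.15  0.15 ] 0.554
192 [0.04  0.037 0.035] [0.161 0.161 0.149] 0.543
196 [0.054 0.051 0.048 0.045 0.04  0.037] [0.162 0.158 0.158 0.162 0.16  0.163] 0.531
200 [0.059 0.057 0.054 0.051 0.048 0.045 0.043 0.04  0.037] [0.159 0.158 0.161 0.162 0.159 0.161 0.159 0.159 0.159] 0.519
204 [0.042 0.04  0.037 0.034] [0.159 0.159 0.154 0.158] 0.508
208 [0.045 0.042 0.039 0.037] [0.155 0.157 0.159 0.157] 0.497
```

```bash
cat >> h.py <<'E'
from scipy.spatial.transform import Rotation as Rn
C=np.array([.577,.148]);YAW=-.088
def S(x,y,z): # stand -> world
    c,s=np.cos(YAW),np.sin(YAW);return np.array([C[0]+c*x-s*y,C[1]+s*x+c*y,z])
def toS(p):
    c,s=np.cos(YAW),np.sin(YAW);a,b=p[0]-C[0],p[1]-C[1];return np.array([c*a+s*b,-s*a+c*b,p[2]])
def go(*targets,phi=YAW):
    s=read_state();R=Rn.from_rotvec(s['tcp_rot']).as_matrix()
    a=np.arctan2(R[1,1],R[0,1]);roll=-np.degrees((phi-a+np.pi/2)%np.pi-np.pi/2)
    for t in targets: print('d',(R.T@(np.array(t)-s['tool_pos'])*1000).round(1),'roll',round(roll,1))
    print('tcp',s['tool_pos'].round(4),'stand',toS(s['tool_pos']).round(4),'F',s['wrist_force'].round(1),'w',s['width'],'g',s['grip_force'],'t',s['time'],'tz',R[:,2].round(3))
E
python3 - <<'E'
from h import *
np.set_printoptions(suppress=True)
P=pts('top',np.load('/tmp/top.npz')['d'])
for v in (178,184,190): print(v,[(round(toS(P[v,u])[0],3),round(toS(P[v,u])[1],3),round(float(P[v,u,2]),3)) for u in range(160,260) if .085<P[v,u,2]<.2 ])
for q in ((.4335,-.2142,0),(.6013,-.3255,0),(.4552,-.3852,0)): print('cup',toS(q))
go((.45,.25,.27),(.45,0,.25),(.4335,-.2142,.2))
E
```

```text
178 [(np.float64(-0.006), np.float64(0.133), 0.15), (np.float64(-0.006), np.float64(0.13), 0.151), (np.float64(-0.006), np.float64(0.127), 0.151), (np.float64(-0.005), np.float64(0.125), 0.15), (np.float64(-0.004), np.float64(0.123), 0.147), (np.float64(-0.007), np.float64(0.117), 0.159), (np.float64(-0.007), np.float64(0.114), 0.16), (np.float64(-0.005), np.float64(0.112), 0.155), (np.float64(-0.004), np.float64(0.111), 0.15), (np.float64(-0.001), np.float64(0.11), 0.14), (np.float64(0.002), np.float64(0.11), 0.131), (np.float64(0.005), np.float64(0.11), 0.119), (np.float64(0.008), np.float64(0.11), 0.109), (np.float64(0.012), np.float64(0.11), 0.094), (np.float64(0.014), np.float64(0.038), 0.112), (np.float64(0.015), np.float64(0.036), 0.11), (np.float64(0.019), np.float64(0.036), 0.095), (np.float64(0.022), np.float64(-0.034), 0.108), (np.float64(0.023), np.float64(-0.037), 0.107), (np.float64(0.028), np.float64(-0.038), 0.09), (np.float64(0.035), np.float64(-0.101), 0.087), (np.float64(0.015), np.float64(-0.109), 0.161), (np.float64(0.016), np.float64(-0.112), 0.16), (np.float64(
[... 2731 characters left out ...]
4(-0.014), np.float64(-0.129), 0.145), (np.float64(-0.009), np.float64(-0.131), 0.127), (np.float64(-0.009), np.float64(-0.134), 0.128), (np.float64(-0.008), np.float64(-0.136), 0.126), (np.float64(-0.009), np.float64(-0.139), 0.128), (np.float64(-0.008), np.float64(-0.142), 0.126), (np.float64(-0.008), np.float64(-0.145), 0.126)]
cup [-0.11111225 -0.37341017  0.        ]
cup [ 0.06582021 -0.46953215  0.        ]
cup [-0.07446763 -0.54184135  0.        ]
d [-300.7 -256.6  -39.4] roll 69.8
d [-407.2 -482.8  -19. ] roll 69.8
d [-483.5 -683.5   31.4] roll 69.8
tcp [0.2871 0.6102 0.23  ] stand [-0.3294  0.4349  0.23  ] F [-0.9 -0.2  0.1] w 0.9999214026466339 g 0.0 t 0.1 tz [-0.001 -0.002 -1.   ]
```

Request:
{"op": "step_arm", "data": {
  "commands": [
    {"fingers":-1,"dx":-43,"dy":-37,"dz":-6,"roll":10}
  ]
}}

```text
time: 0.22
tool_pos: [0.3114, 0.5553, 0.2359]
tcp_rot: [-0.95, -2.993, 0.003]
wrist_force: [1.3, -0.9, 1.3]
width: 0.999
grip_force: 0.0
```

I sent millimetres where the tool takes metres, and the row limit kept the move to 62 mm. I'll send a hold row to check that the commanded pose is sane.

Request:
{"op": "step_arm", "data": {
  "commands": [
    {"fingers":-1,"dx":0,"dy":0,"dz":0,"roll":0}
  ]
}}

```text
time: 0.35
tool_pos: [0.3138, 0.551, 0.2373]
tcp_rot: [0.955, 2.992, -0.004]
wrist_force: [-0.5, 0.3, 0.2]
width: 1.0
grip_force: 0.0
```

```bash
python3 -c "
from h import *
go((.45,.25,.27),(.45,0,.25),(.4335,-.2142,.2))"
```

```text
d [-285.4 -166.6  -31.9] roll 59.7
d [-430.1 -370.3  -11.3] roll 59.7
d [-540.7 -554.4   39.2] roll 59.7
tcp [0.3138 0.551  0.2373] stand [-0.2976  0.3783  0.2373] F [-0.5  0.3  0.2] w 0.9996380180815059 g 0.0 t 0.35 tz [-0.    -0.002 -1.   ]
```

Request:
{"op": "step_arm", "data": {
  "commands": [
    {"fingers":-1,"dx":-0.048,"dy":-0.028,"dz":-0.005,"roll":10},
    {"fingers":-1,"dx":-0.095,"dy":-0.056,"dz":-0.011,"roll":20},
    {"fingers":-1,"dx":-0.143,"dy":-0.083,"dz":-0.016,"roll":30},
    {"fingers":-1,"dx":-0.19,"dy":-0.111,"dz":-0.021,"roll":40},
    {"fingers":-1,"dx":-0.238,"dy":-0.139,"dz":-0.027,"roll":50},
    {"fingers":-1,"dx":-0.285,"dy":-0.167,"dz":-0.032,"roll":59.7},
    {"fingers":-1,"dx":-0.319,"dy":-0.214,"dz":-0.027,"roll":59.7},
    {"fingers":-1,"dx":-0.353,"dy":-0.262,"dz":-0.022,"roll":59.7}
  ]
}}

```text
time: 1.35
tool_pos: [0.4505, 0.1352, 0.2598]
tcp_rot: [2.313, 2.126, 0.001]
wrist_force: [1.5, -0.1, 0.1]
width: 1.0
grip_force: 0.0
```

```bash
python3 -c "
from h import *
go((.45,0,.25),(.4335,-.2142,.17))"
```

```text
d [-134.8   10.9    9.8] roll 0.2
d [-349.6   12.4   89.7] roll 0.2
tcp [0.4505 0.1352 0.2598] stand [-0.1249 -0.0239  0.2598] F [ 1.5 -0.1  0.1] w 0.9999810552992392 g 0.0 t 1.35 tz [ 0.001  0.    -1.   ]
```

Request:
{"op": "step_arm", "data": {
  "commands": [
    {"fingers":-1,"dx":-0.055,"dy":0.004,"dz":0.01,"roll":0},
    {"fingers":-1,"dx":-0.11,"dy":0.008,"dz":0.02,"roll":0},
    {"fingers":-1,"dx":-0.165,"dy":0.01,"dz":0.03,"roll":0},
    {"fingers":-1,"dx":-0.22,"dy":0.012,"dz":0.05,"roll":0},
    {"fingers":-1,"dx":-0.275,"dy":0.012,"dz":0.07,"roll":0},
    {"fingers":-1,"dx":-0.325,"dy":0.012,"dz":0.09,"roll":0},
    {"fingers":-1,"dx":-0.335,"dy":0.012,"dz":0.1,"roll":0},
    {"fingers":-1,"dx":-0.335,"dy":0.012,"dz":0.1,"roll":0}
  ]
}}

```text
time: 2.35
tool_pos: [0.4329, -0.198, 0.1588]
tcp_rot: [-2.314, -2.121, 0.0]
wrist_force: [0.3, 1.0, 0.7]
width: 0.999
grip_force: 0.0
```

```bash
python3 -c "
from h import *
for n in('top','side'):
    im,_=snap(n)
    for b in blobs(n,im,(92,120,60),(112,255,255),.081,100,420): print(n,*b)
go((.4335,-.2142,.057))"
```

```text
top [ 30.1 143.4] [0.7057 0.7071 0.081 ] [ 20 135  22  18 308]
top [367.1 180.1] [ 0.6021 -0.325   0.081 ] [358 172  19  18 267]
top [391.8 230. ] [ 0.4493 -0.3933  0.081 ] [384 221  15  17 163]
side [297.6 122.3] [0.8633 0.4962 0.081 ] [283 116  25  14 161]
side [251.1 253.6] [ 0.3308 -0.1492  0.081 ] [237 243  30  22 378]
side [287.2 256.2] [ 0.4329 -0.2154  0.081 ] [279 250  17  14 198]
side [348.3 261.1] [ 0.6012 -0.3265  0.081 ] [340 254  18  15 219]
side [319.1 291. ] [ 0.4547 -0.3856  0.081 ] [310 283  19  17 263]
d [-16.9   0.9 103.1] roll 0.2
tcp [ 0.434  -0.1974  0.1601] stand [-0.1121 -0.3566  0.1601] F [ 0.2 -0.2 -0.6] w 1.0011795842934086 g 0.0 t 2.45 tz [ 0.     0.001 -1.   ]
```

Request:
{"op": "step_arm", "data": {
  "commands": [
    {"fingers":-1,"dx":-0.017,"dy":0.001,"dz":0.02,"roll":0},
    {"fingers":-1,"dx":-0.017,"dy":0.001,"dz":0.06,"roll":0},
    {"fingers":-1,"dx":-0.017,"dy":0.001,"dz":0.105,"roll":0},
    {"fingers":-1,"dx":-0.017,"dy":0.001,"dz":0.105,"roll":0},
    {"fingers":1,"dx":-0.017,"dy":0.001,"dz":0.105,"roll":0},
    {"fingers":1,"dx":-0.017,"dy":0.001,"dz":0.105,"roll":0},
    {"fingers":1,"dx":-0.017,"dy":0.001,"dz":0.105,"roll":0},
    {"fingers":1,"dx":-0.017,"dy":0.001,"dz":0.105,"roll":0}
  ],
  "squeeze": 40
}}

```text
time: 3.45
tool_pos: [0.4353, -0.2163, 0.0576]
tcp_rot: [2.311, 2.121, 0.003]
wrist_force: [-1.1, 2.2, 7.2]
width: 0.731
grip_force: 44.3
```

Request:
{"op": "step_arm", "data": {
  "commands": [
    {"fingers":1,"dz":-0.05},
    {"fingers":1,"dz":-0.11},
    {"fingers":1,"dz":-0.17,"dx":0.03},
    {"fingers":1,"dz":-0.19,"dx":0.09,"dy":0.01},
    {"fingers":1,"dz":-0.19,"dx":0.15,"dy":0.03},
    {"fingers":1,"dz":-0.19,"dx":0.21,"dy":0.05},
    {"fingers":1,"dz":-0.19,"dx":0.27,"dy":0.08},
    {"fingers":1,"dz":-0.19,"dx":0.32,"dy":0.1}
  ]
}}

```text
invalid input
```

```bash
python3 -c "
from h import *
go(S(0,.074,.235))"
```

```text
d [ 448.8  111.  -177.6] roll 0.1
tcp [ 0.4353 -0.2163  0.0576] stand [-0.1091 -0.3753  0.0576] F [-1.1  2.2  7.2] w 0.730920202984145 g 44.279494285583496 t 3.45 tz [ 0.005 -0.002 -1.   ]
```

All five fields are needed in every row.

Request:
{"op": "step_arm", "data": {
  "commands": [
    {"fingers":1,"dx":0,"dy":0,"dz":-0.05,"roll":0},
    {"fingers":1,"dx":0,"dy":0,"dz":-0.11,"roll":0},
    {"fingers":1,"dx":0.03,"dy":0,"dz":-0.16,"roll":0},
    {"fingers":1,"dx":0.09,"dy":0.01,"dz":-0.18,"roll":0},
    {"fingers":1,"dx":0.15,"dy":0.03,"dz":-0.18,"roll":0},
    {"fingers":1,"dx":0.21,"dy":0.05,"dz":-0.18,"roll":0},
    {"fingers":1,"dx":0.27,"dy":0.08,"dz":-0.18,"roll":0},
    {"fingers":1,"dx":0.32,"dy":0.1,"dz":-0.18,"roll":0}
  ]
}}

```text
time: 4.45
tool_pos: [0.561, 0.0968, 0.236]
tcp_rot: [2.313, 2.124, 0.002]
wrist_force: [1.1, -1.2, -1.1]
width: 0.726
grip_force: 44.6
```

Request:
{"op": "step_arm", "data": {
  "commands": [
    {"fingers":1,"dx":0.05,"dy":0.006,"dz":0,"roll":0},
    {"fingers":1,"dx":0.1,"dy":0.01,"dz":0,"roll":0},
    {"fingers":1,"dx":0.125,"dy":0.011,"dz":0,"roll":0},
    {"fingers":1,"dx":0.128,"dy":0.011,"dz":0,"roll":0},
    {"fingers":1,"dx":0.128,"dy":0.011,"dz":0,"roll":0}
  ]
}}

```text
time: 5.08
tool_pos: [0.5818, 0.2205, 0.235]
tcp_rot: [2.314, 2.124, -0.001]
wrist_force: [-0.9, -0.0, -1.7]
width: 0.724
grip_force: 44.6
```

```bash
python3 -c "
from h import *
im,d=snap('top')
im2,d2=snap('side')
cv2.imwrite('pics/p1.png',np.hstack([cv2.resize(im[110:260,140:280],None,fx=2.8,fy=2.8),cv2.resize(im2[130:280,200:340],None,fx=2.8,fy=2.8)]))
go(S(0,.074,.132))"
```

```text
d [  1.9   1.5 103. ] roll 0.1
tcp [0.5818 0.22   0.235 ] stand [-0.0015  0.0721  0.235 ] F [-0.3  0.7 -0.2] w 0.7283252013381811 g 44.5608526468277 t 5.175 tz [-0.    -0.001 -1.   ]
```

View pics/p1.png

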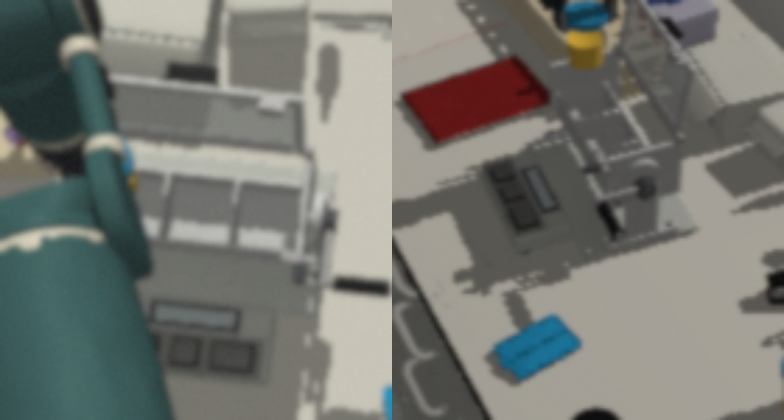

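The cup hangs upright by its lid over the left bay (side view, crop pixel (585,40)). I'll lower and release it.

Request:
{"op": "step_arm", "data": {
  "commands": [
    {"fingers":1,"dx":0.002,"dy":0.0015,"dz":0.03,"roll":0},
    {"fingers":1,"dx":0.002,"dy":0.0015,"dz":0.06,"roll":0},
    {"fingers":1,"dx":0.002,"dy":0.0015,"dz":0.085,"roll":0},
    {"fingers":1,"dx":0.002,"dy":0.0015,"dz":0.1,"roll":0},
    {"fingers":1,"dx":0.002,"dy":0.0015,"dz":0.103,"roll":0},
    {"fingers":1,"dx":0.002,"dy":0.0015,"dz":0.103,"roll":0}
  ]
}}

```text
time: 5.92
tool_pos: [0.5838, 0.2228, 0.1324]
tcp_rot: [2.314, 2.124, -0.0]
wrist_force: [-1.5, -1.6, -2.1]
width: 0.725
grip_force: 44.6
```

Request:
{"op": "step_arm", "data": {
  "commands": [
    {"fingers":-0.9,"dx":0,"dy":0,"dz":0,"roll":0},
    {"fingers":-0.9,"dx":0,"dy":0,"dz":0,"roll":0},
    {"fingers":-0.9,"dx":0,"dy":0,"dz":0,"roll":0},
    {"fingers":-0.9,"dx":0,"dy":0,"dz":-0.03,"roll":0},
    {"fingers":-0.9,"dx":0,"dy":0,"dz":-0.08,"roll":0},
    {"fingers":-0.9,"dx":0,"dy":0,"dz":-0.1,"roll":0},
    {"fingers":-1,"dx":-0.05,"dy":0,"dz":-0.1,"roll":0},
    {"fingers":-1,"dx":-0.11,"dy":0,"dz":-0.1,"roll":0}
  ]
}}

```text
time: 6.92
tool_pos: [0.5743, 0.1136, 0.2321]
tcp_rot: [2.311, 2.127, 0.001]
wrist_force: [0.2, -0.4, -0.4]
width: 1.0
grip_force: 0.0
```

```bash
python3 -c "
from h import *
im,d=snap('side')
for b in blobs('side',im,(92,120,60),(112,255,255),.081,100,420): print(*b,'placed',toS(ray('side',b[0],.154)).round(4))
go(S(.066,-.47,.2))"
```

```text
[299.  122.2] [0.8693 0.4937 0.081 ] [291 116  17  14 127] placed [0.2118 0.2632 0.154 ]
[269.  157.3] [0.6221 0.3103 0.081 ] [262 153  15   9 105] placed [-0.0032  0.0721  0.154 ]
[251.1 253.6] [ 0.3308 -0.1492  0.081 ] [237 243  30  22 380] placed [-0.2367 -0.3796  0.154 ]
[348.3 261.1] [ 0.6012 -0.3265  0.081 ] [340 254  18  15 219] placed [ 0.0295 -0.5222  0.154 ]
[319.1 291. ] [ 0.4547 -0.3856  0.081 ] [310 283  19  17 263] placed [-0.1021 -0.5894  0.154 ]
d [-427.7   65.6   34.2] roll 0.1
tcp [0.5731 0.106  0.2316] stand [-2.000e-04 -4.210e-02  2.316e-01] F [-0.6 -4.4 -0.7] w 0.99753054007922 g 0.0 t 6.975 tz [-0.001 -0.006 -1.   ]
```

Request:
{"op": "step_arm", "data": {
  "commands": [
    {"fingers":-1,"dx":-0.06,"dy":0.01,"dz":0,"roll":0},
    {"fingers":-1,"dx":-0.12,"dy":0.02,"dz":0,"roll":0},
    {"fingers":-1,"dx":-0.18,"dy":0.03,"dz":0,"roll":0},
    {"fingers":-1,"dx":-0.24,"dy":0.04,"dz":0,"roll":0},
    {"fingers":-1,"dx":-0.3,"dy":0.05,"dz":0,"roll":0},
    {"fingers":-1,"dx":-0.36,"dy":0.066,"dz":0.02,"roll":0},
    {"fingers":-1,"dx":-0.41,"dy":0.066,"dz":0.05,"roll":0},
    {"fingers":-1,"dx":-0.432,"dy":0.066,"dz":0.08,"roll":0}
  ]
}}

```text
time: 7.98
tool_pos: [0.6026, -0.3254, 0.1505]
tcp_rot: [2.317, 2.121, -0.001]
wrist_force: [0.1, 0.2, -0.2]
width: 1.003
grip_force: 0.0
```

Request:
{"op": "step_arm", "data": {
  "commands": [
    {"fingers":-1,"dx":0,"dy":0,"dz":0,"roll":0},
    {"fingers":-1,"dx":0,"dy":0,"dz":0,"roll":0}
  ]
}}

```text
time: 8.22
tool_pos: [0.6034, -0.3217, 0.1522]
tcp_rot: [-2.314, -2.124, -0.001]
wrist_force: [0.8, -0.8, 1.2]
width: 1.002
grip_force: 0.0
```

```bash
python3 -c "
from h import *
im,d=snap('side')
for b in blobs('side',im,(92,120,60),(112,255,255),.081,100,420): print(*b)
go(S(.066,-.47,.057))"
```

```text
[268.8 156.8] [0.6231 0.314  0.081 ] [262 152  15  10 122]
[251.1 253.6] [ 0.3308 -0.1492  0.081 ] [237 243  30  22 378]
[348.3 261.1] [ 0.6012 -0.3265  0.081 ] [340 254  18  15 219]
[319.1 291. ] [ 0.4547 -0.3856  0.081 ] [310 283  19  17 263]
d [-4.6 -2.4 96.2] roll 0.2
tcp [ 0.6041 -0.3216  0.1532] stand [ 0.0683 -0.4654  0.1532] F [ 0.6 -0.1  0.4] w 0.9974962862821716 g 0.0 t 8.275 tz [ 0.002 -0.001 -1.   ]
```

Request:
{"op": "step_arm", "data": {
  "commands": [
    {"fingers":-1,"dx":-0.004,"dy":-0.002,"dz":0.04,"roll":0},
    {"fingers":-1,"dx":-0.004,"dy":-0.002,"dz":0.08,"roll":0},
    {"fingers":-1,"dx":-0.004,"dy":-0.002,"dz":0.096,"roll":0},
    {"fingers":-1,"dx":-0.004,"dy":-0.002,"dz":0.096,"roll":0},
    {"fingers":1,"dx":-0.004,"dy":-0.002,"dz":0.096,"roll":0},
    {"fingers":1,"dx":-0.004,"dy":-0.002,"dz":0.096,"roll":0},
    {"fingers":1,"dx":-0.004,"dy":-0.002,"dz":0.096,"roll":0},
    {"fingers":1,"dx":-0.004,"dy":-0.002,"dz":0.096,"roll":0}
  ]
}}

```text
time: 9.28
tool_pos: [0.6028, -0.3271, 0.0588]
tcp_rot: [2.311, 2.121, 0.003]
wrist_force: [1.0, 1.6, 6.4]
width: 0.729
grip_force: 44.4
```

Request:
{"op": "step_arm", "data": {
  "commands": [
    {"fingers":1,"dx":0,"dy":0,"dz":-0.05,"roll":0},
    {"fingers":1,"dx":0,"dy":0,"dz":-0.11,"roll":0},
    {"fingers":1,"dx":0.03,"dy":-0.02,"dz":-0.16,"roll":0},
    {"fingers":1,"dx":0.09,"dy":-0.04,"dz":-0.18,"roll":0},
    {"fingers":1,"dx":0.15,"dy":-0.06,"dz":-0.18,"roll":0},
    {"fingers":1,"dx":0.21,"dy":-0.068,"dz":-0.18,"roll":0},
    {"fingers":1,"dx":0.27,"dy":-0.068,"dz":-0.18,"roll":0},
    {"fingers":1,"dx":0.33,"dy":-0.068,"dz":-0.18,"roll":0}
  ]
}}

```text
time: 10.28
tool_pos: [0.5607, 0.0103, 0.2363]
tcp_rot: [2.314, 2.124, 0.001]
wrist_force: [1.0, 0.3, -0.5]
width: 0.729
grip_force: 44.6
```

Request:
{"op": "step_arm", "data": {
  "commands": [
    {"fingers":1,"dx":0.06,"dy":0,"dz":0,"roll":0},
    {"fingers":1,"dx":0.11,"dy":0,"dz":0,"roll":0},
    {"fingers":1,"dx":0.135,"dy":0,"dz":0,"roll":0},
    {"fingers":1,"dx":0.14,"dy":0,"dz":0,"roll":0},
    {"fingers":1,"dx":0.14,"dy":0,"dz":0,"roll":0}
  ]
}}

```text
time: 10.9
tool_pos: [0.5729, 0.1476, 0.2358]
tcp_rot: [2.314, 2.125, -0.001]
wrist_force: [-0.7, 0.3, -1.4]
width: 0.727
grip_force: 44.6
```

```bash
python3 -c "
from h import *
im,d=snap('side')
for b in blobs('side',im,(92,120,60),(112,255,255),.081,100,420): print(*b)
go(S(0,0,.132))"
```

```text
[298.8 122.4] [0.8677 0.493  0.081 ] [290 116  19  14 142]
[275.4 145.6] [0.6853 0.3751 0.081 ] [268 141  16  10 133]
[251.1 253.6] [ 0.3307 -0.1491  0.081 ] [237 243  30  22 380]
[319.1 291.2] [ 0.4541 -0.3862  0.081 ] [310 283  19  17 255]
d [  1.3   4.  103.8] roll 0.1
tcp [0.573  0.1471 0.2358] stand [-0.0039 -0.0012  0.2358] F [ 0.4 -0.1 -1.1] w 0.7282797477927758 g 44.61838781833649 t 10.95 tz [-0.    -0.001 -1.   ]
```

Request:
{"op": "step_arm", "data": {
  "commands": [
    {"fingers":1,"dx":0.001,"dy":0.004,"dz":0.03,"roll":0},
    {"fingers":1,"dx":0.001,"dy":0.004,"dz":0.06,"roll":0},
    {"fingers":1,"dx":0.001,"dy":0.004,"dz":0.085,"roll":0},
    {"fingers":1,"dx":0.001,"dy":0.004,"dz":0.1,"roll":0},
    {"fingers":1,"dx":0.001,"dy":0.004,"dz":0.103,"roll":0},
    {"fingers":1,"dx":0.001,"dy":0.004,"dz":0.103,"roll":0}
  ]
}}

```text
time: 11.7
tool_pos: [0.5778, 0.1484, 0.1337]
tcp_rot: [2.314, 2.123, 0.002]
wrist_force: [-0.3, -0.2, -1.1]
width: 0.726
grip_force: 44.7
```

Request:
{"op": "step_arm", "data": {
  "commands": [
    {"fingers":-0.9,"dx":0,"dy":0,"dz":0,"roll":0},
    {"fingers":-0.9,"dx":0,"dy":0,"dz":0,"roll":0},
    {"fingers":-0.9,"dx":0,"dy":0,"dz":0,"roll":0},
    {"fingers":-0.9,"dx":0,"dy":0,"dz":-0.03,"roll":0},
    {"fingers":-0.9,"dx":0,"dy":0,"dz":-0.08,"roll":0},
    {"fingers":-0.9,"dx":0,"dy":0,"dz":-0.1,"roll":0},
    {"fingers":-1,"dx":-0.05,"dy":0,"dz":-0.1,"roll":0},
    {"fingers":-1,"dx":-0.11,"dy":0,"dz":-0.1,"roll":0}
  ]
}}

```text
time: 12.7
tool_pos: [0.5678, 0.0389, 0.233]
tcp_rot: [2.311, 2.127, 0.001]
wrist_force: [1.2, 0.1, 1.1]
width: 1.002
grip_force: 0.0
```

Request:
{"op": "step_arm", "data": {
  "commands": [
    {"fingers":-1,"dx":-0.06,"dy":-0.01,"dz":0,"roll":0},
    {"fingers":-1,"dx":-0.12,"dy":-0.02,"dz":0,"roll":0},
    {"fingers":-1,"dx":-0.18,"dy":-0.03,"dz":0,"roll":0},
    {"fingers":-1,"dx":-0.24,"dy":-0.05,"dz":0,"roll":0},
    {"fingers":-1,"dx":-0.3,"dy":-0.065,"dz":0,"roll":0},
    {"fingers":-1,"dx":-0.36,"dy":-0.075,"dz":0.02,"roll":0},
    {"fingers":-1,"dx":-0.41,"dy":-0.075,"dz":0.05,"roll":0},
    {"fingers":-1,"dx":-0.43,"dy":-0.075,"dz":0.08,"roll":0}
  ]
}}

```text
time: 13.7
tool_pos: [0.4554, -0.3859, 0.1518]
tcp_rot: [2.317, 2.121, -0.001]
wrist_force: [1.3, 0.4, -0.7]
width: 0.999
grip_force: 0.0
```

Request:
{"op": "step_arm", "data": {
  "commands": [
    {"fingers":-1,"dx":0,"dy":0,"dz":0,"roll":0},
    {"fingers":-1,"dx":0,"dy":0,"dz":0,"roll":0}
  ]
}}

```text
time: 13.95
tool_pos: [0.4566, -0.3824, 0.1531]
tcp_rot: [-2.314, -2.124, -0.001]
wrist_force: [-0.5, 0.1, 0.4]
width: 1.004
grip_force: 0.0
```

```bash
python3 -c "
from h import *
im,d=snap('side')
for b in blobs('side',im,(92,120,60),(112,255,255),.081,100,420): print(*b,'placed',toS(ray('side',b[0],.154)).round(4))
go((.4545,-.3857,.057))"
```

```text
[296.3 122.8] [0.8558 0.4954 0.081 ] [285 116  24  14 188] placed [0.1989 0.2634 0.154 ]
[251.2 253.6] [ 0.3309 -0.1492  0.081 ] [237 243  30  22 379] placed [-0.2365 -0.3798  0.154 ]
[319.1 291.2] [ 0.454  -0.3862  0.081 ] [310 283  19  17 254] placed [-0.1024 -0.59    0.154 ]
d [-3.3 -2.4 96.9] roll 0.2
tcp [ 0.4571 -0.3825  0.1539] stand [-0.0728 -0.539   0.1539] F [-0.1 -0.6  0.2] w 0.9994038614383801 g 0.0 t 14.0 tz [ 0.001 -0.001 -1.   ]
```

Request:
{"op": "step_arm", "data": {
  "commands": [
    {"fingers":-1,"dx":-0.003,"dy":-0.002,"dz":0.04,"roll":0},
    {"fingers":-1,"dx":-0.003,"dy":-0.002,"dz":0.08,"roll":0},
    {"fingers":-1,"dx":-0.003,"dy":-0.002,"dz":0.097,"roll":0},
    {"fingers":-1,"dx":-0.003,"dy":-0.002,"dz":0.097,"roll":0},
    {"fingers":1,"dx":-0.003,"dy":-0.002,"dz":0.097,"roll":0},
    {"fingers":1,"dx":-0.003,"dy":-0.002,"dz":0.097,"roll":0},
    {"fingers":1,"dx":-0.003,"dy":-0.002,"dz":0.097,"roll":0},
    {"fingers":1,"dx":-0.003,"dy":-0.002,"dz":0.097,"roll":0}
  ]
}}

```text
time: 15.0
tool_pos: [0.4556, -0.3871, 0.0585]
tcp_rot: [2.311, 2.121, 0.001]
wrist_force: [0.8, 1.0, 6.5]
width: 0.729
grip_force: 44.1
```

Request:
{"op": "step_arm", "data": {
  "commands": [
    {"fingers":1,"dx":0,"dy":0,"dz":-0.05,"roll":0},
    {"fingers":1,"dx":0,"dy":0,"dz":-0.11,"roll":0},
    {"fingers":1,"dx":0.03,"dy":0.02,"dz":-0.16,"roll":0},
    {"fingers":1,"dx":0.09,"dy":0.04,"dz":-0.18,"roll":0},
    {"fingers":1,"dx":0.15,"dy":0.06,"dz":-0.18,"roll":0},
    {"fingers":1,"dx":0.21,"dy":0.074,"dz":-0.18,"roll":0},
    {"fingers":1,"dx":0.27,"dy":0.074,"dz":-0.18,"roll":0},
    {"fingers":1,"dx":0.33,"dy":0.074,"dz":-0.18,"roll":0}
  ]
}}

```text
time: 16.0
tool_pos: [0.5562, -0.0613, 0.2364]
tcp_rot: [2.314, 2.124, 0.001]
wrist_force: [0.8, 0.2, -0.8]
width: 0.724
grip_force: 44.4
```

Request:
{"op": "step_arm", "data": {
  "commands": [
    {"fingers":1,"dx":0.06,"dy":0,"dz":0,"roll":0},
    {"fingers":1,"dx":0.11,"dy":0,"dz":0,"roll":0},
    {"fingers":1,"dx":0.135,"dy":0,"dz":0,"roll":0},
    {"fingers":1,"dx":0.138,"dy":0,"dz":0,"roll":0},
    {"fingers":1,"dx":0.138,"dy":0,"dz":0,"roll":0}
  ]
}}

```text
time: 16.62
tool_pos: [0.5677, 0.0737, 0.236]
tcp_rot: [2.314, 2.124, -0.0]
wrist_force: [0.7, -0.7, -1.4]
width: 0.728
grip_force: 44.4
```

```bash
python3 -c "
from h import *
im2,d=snap('side');im,_=snap('top')
cv2.imwrite('pics/p2.png',np.hstack([cv2.resize(im[110:260,140:280],None,fx=2.8,fy=2.8),cv2.resize(im2[130:280,200:340],None,fx=2.8,fy=2.8)]))
go(S(0,-.074,.132))"
```

```text
d [  1.5   2.6 103.9] roll 0.1
tcp [0.5678 0.0731 0.2359] stand [-0.0026 -0.0755  0.2359] F [ 0.6  0.5 -1.6] w 0.7308951616646212 g 44.36168611049652 t 16.725 tz [ 0. -0. -1.]
```

View pics/p2.png

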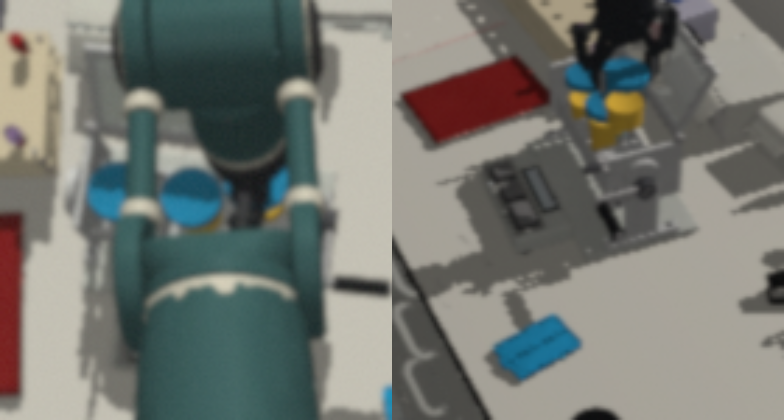

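Cups stand upright in bays 1 and 2 (top crop (105,190) and (190,198)), and the third hangs over bay 3. I'll lower and release it.

Request:
{"op": "step_arm", "data": {
  "commands": [
    {"fingers":1,"dx":0.0015,"dy":0.003,"dz":0.03,"roll":0},
    {"fingers":1,"dx":0.0015,"dy":0.003,"dz":0.06,"roll":0},
    {"fingers":1,"dx":0.0015,"dy":0.003,"dz":0.085,"roll":0},
    {"fingers":1,"dx":0.0015,"dy":0.003,"dz":0.1,"roll":0},
    {"fingers":1,"dx":0.0015,"dy":0.003,"dz":0.103,"roll":0},
    {"fingers":1,"dx":0.0015,"dy":0.003,"dz":0.103,"roll":0}
  ]
}}

```text
time: 17.48
tool_pos: [0.5715, 0.0751, 0.1336]
tcp_rot: [2.314, 2.123, 0.001]
wrist_force: [-0.5, 0.7, -0.9]
width: 0.73
grip_force: 44.4
```

Request:
{"op": "step_arm", "data": {
  "commands": [
    {"fingers":-0.9,"dx":0,"dy":0,"dz":0,"roll":0},
    {"fingers":-0.9,"dx":0,"dy":0,"dz":0,"roll":0},
    {"fingers":-0.9,"dx":0,"dy":0,"dz":0,"roll":0},
    {"fingers":-0.9,"dx":0,"dy":0,"dz":-0.03,"roll":0},
    {"fingers":-0.9,"dx":0,"dy":0,"dz":-0.08,"roll":0},
    {"fingers":-0.9,"dx":0,"dy":0,"dz":-0.13,"roll":0},
    {"fingers":-1,"dx":-0.06,"dy":0,"dz":-0.15,"roll":0},
    {"fingers":-1,"dx":-0.12,"dy":0,"dz":-0.15,"roll":0}
  ]
}}

```text
time: 18.48
tool_pos: [0.5623, -0.0448, 0.2866]
tcp_rot: [2.308, 2.124, 0.007]
wrist_force: [1.1, -0.2, -0.2]
width: 0.998
grip_force: 0.0
```

Request:
{"op": "step_arm", "data": {
  "commands": [
    {"fingers":1,"dx":-0.06,"dy":0.0,"dz":0,"roll":0},
    {"fingers":1,"dx":-0.09,"dy":0.04,"dz":0,"roll":0},
    {"fingers":1,"dx":-0.09,"dy":0.1,"dz":0,"roll":0},
    {"fingers":1,"dx":-0.09,"dy":0.15,"dz":0,"roll":0},
    {"fingers":1,"dx":-0.09,"dy":0.15,"dz":0,"roll":0}
  ]
}}

```text
time: 19.1
tool_pos: [0.7046, -0.1469, 0.2802]
tcp_rot: [-2.313, -2.123, 0.002]
wrist_force: [-1.4, 0.7, -1.0]
width: 0.004
grip_force: 0.0
```

```bash
python3 -c "
from h import *
im2,d2=snap('side','s3.png');im,d=snap('top','t3.png')
cv2.imwrite('pics/p3.png',np.hstack([cv2.resize(im[110:260,140:280],None,fx=2.8,fy=2.8),cv2.resize(im2[130:280,200:340],None,fx=2.8,fy=2.8)]))
for b in blobs('top',im,(92,120,60),(112,255,255),.157,100,600): print(*b,toS(b[1]).round(4))
P=pts('top',d);q=P[(P[...,2]>.17)&(P[...,0]<.75)&(P[...,0]>.4)&(P[...,1]>.02)&(P[...,1]<.28)]
q=np.array([toS(p) for p in q])
for z in np.arange(.17,.32,.02):
    k=q[(q[:,2]>z)&(q[:,2]<z+.02)]
    if len(k): print(round(z,2),len(k),np.percentile(k[:,0],[2,50,98]).round(3),np.percentile(k[:,1],[2,98]).round(3))
go(S(.15,-.02,.33),S(.15,-.02,.25))"
```

```text
[ 30.1 143.4] [0.6791 0.6622 0.157 ] [ 20 135  21  18 307] [0.0565 0.5212 0.157 ]
[181.6 178.2] [0.5811 0.224  0.157 ] [172 169  21  20 328] [-0.0026  0.0761  0.157 ]
[207.9 180.6] [0.575  0.1492 0.157 ] [198 171  21  20 326] [-0.0021  0.001   0.157 ]
[233.2 182.8] [0.5695 0.0773 0.157 ] [223 173  21  20 315] [-0.0013 -0.0711  0.157 ]
0.17 489 [0.06  0.069 0.077] [-0.104  0.104]
0.19 486 [0.073 0.081 0.088] [-0.104  0.103]
0.21 511 [0.085 0.093 0.1  ] [-0.103  0.102]
0.23 558 [0.097 0.105 0.133] [-0.105  0.103]
0.25 245 [0.095 0.111 0.117] [-0.103  0.102]
0.27 21 [0.095 0.101 0.105] [-0.091 -0.07 ]
d [ 2.623e+02  1.000e-01 -4.810e+01] roll 0.2
d [262.3   0.3  31.9] roll 0.2
tcp [ 0.7021 -0.1464  0.2818] stand [ 0.1505 -0.2823  0.2818] F [ 0.  -0.5 -0.6] w -2.4847926269061812e-05 g 0.0 t 19.2 tz [-0.002  0.    -1.   ]
```

View pics/p3.png

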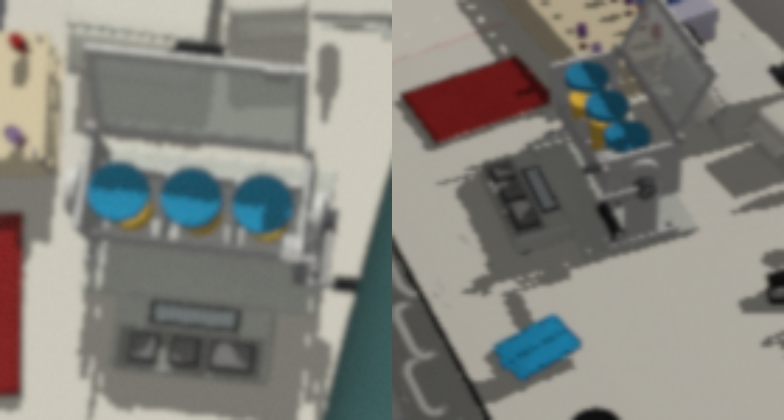

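All three cups are seated: their lids sit at about ±74 mm and 0, with x within 3 mm of the bay centres. The lid leans back about 2.1 rad, so I'll push it over from behind, right of the tab.

Request:
{"op": "step_arm", "data": {
  "commands": [
    {"fingers":1,"dx":0.03,"dy":0.015,"dz":0.03,"roll":0},
    {"fingers":1,"dx":0.09,"dy":0.015,"dz":0.062,"roll":0},
    {"fingers":1,"dx":0.15,"dy":0.015,"dz":0.062,"roll":0},
    {"fingers":1,"dx":0.21,"dy":0.015,"dz":0.062,"roll":0},
    {"fingers":1,"dx":0.222,"dy":0.015,"dz":0.062,"roll":0},
    {"fingers":1,"dx":0.222,"dy":0.0,"dz":0.062,"roll":0},
    {"fingers":1,"dx":0.222,"dy":-0.02,"dz":0.062,"roll":0},
    {"fingers":1,"dx":0.222,"dy":-0.04,"dz":0.062,"roll":0}
  ]
}}

```text
time: 20.2
tool_pos: [0.6809, 0.0758, 0.2229]
tcp_rot: [2.314, 2.12, 0.003]
wrist_force: [1.3, 0.6, 2.2]
width: -0.002
grip_force: 0.0
```

Request:
{"op": "step_arm", "data": {
  "commands": [
    {"fingers":1,"dx":0,"dy":-0.02,"dz":0,"roll":0},
    {"fingers":1,"dx":0,"dy":-0.04,"dz":0,"roll":0},
    {"fingers":1,"dx":0,"dy":-0.06,"dz":0,"roll":0},
    {"fingers":1,"dx":0,"dy":-0.08,"dz":0,"roll":0},
    {"fingers":1,"dx":0,"dy":-0.1,"dz":0,"roll":0},
    {"fingers":1,"dx":0,"dy":-0.115,"dz":0,"roll":0},
    {"fingers":1,"dx":0,"dy":-0.13,"dz":0.005,"roll":0},
    {"fingers":1,"dx":0,"dy":-0.14,"dz":0.01,"roll":0}
  ]
}}

```text
time: 21.2
tool_pos: [0.541, 0.0895, 0.2106]
tcp_rot: [2.315, 2.124, -0.0]
wrist_force: [-0.4, 0.9, -0.5]
width: -0.002
grip_force: 0.0
```

```bash
python3 -c "
from h import *
im2,d2=snap('side','s4.png')
cv2.imwrite('pics/p4.png',cv2.resize(im2[100:260,200:360],None,fx=3.5,fy=3.5))
go(S(0,-.06,.19))"
```

```text
d [ 1.3 32.3 19.4] roll 0.1
tcp [0.5395 0.0897 0.2095] stand [-0.0322 -0.0614  0.2095] F [-1.5  0.5 -0.3] w -0.0008877937948408585 g 0.0 t 21.25 tz [-0.003 -0.    -1.   ]
```

View pics/p4.png

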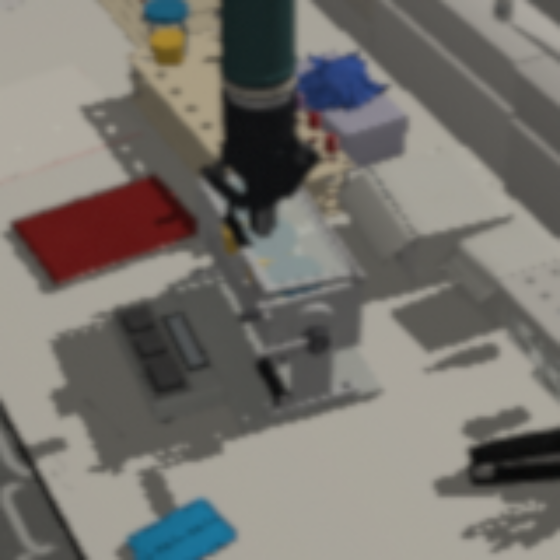

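The lid looks shut and flat. I'll move to the right front corner, above the crank side, and look at the knob.

Request:
{"op": "step_arm", "data": {
  "commands": [
    {"fingers":1,"dx":0,"dy":0,"dz":-0.04,"roll":0},
    {"fingers":1,"dx":-0.05,"dy":-0.02,"dz":-0.05,"roll":0},
    {"fingers":1,"dx":-0.1,"dy":-0.046,"dz":-0.05,"roll":0},
    {"fingers":1,"dx":-0.15,"dy":-0.046,"dz":-0.05,"roll":0},
    {"fingers":1,"dx":-0.18,"dy":-0.046,"dz":-0.05,"roll":0},
    {"fingers":1,"dx":-0.18,"dy":-0.046,"dz":-0.05,"roll":0},
    {"fingers":1,"dx":-0.18,"dy":-0.046,"dz":-0.05,"roll":0}
  ]
}}

```text
time: 22.12
tool_pos: [0.4809, -0.085, 0.2606]
tcp_rot: [-2.314, -2.124, -0.0]
wrist_force: [-0.7, -0.4, -0.8]
width: -0.001
grip_force: 0.0
```

```bash
python3 -c "
from h import *
im2,d2=snap('side','s5.png');im,d=snap('top','t5.png')
P=pts('top',d);P2=pts('side',d2)
for n,Q,dd in(('top',P,d),('side',P2,d2)):
    A=np.array([toS(p) for p in Q.reshape(-1,3)])
    k=A[(A[:,0]>-.1)&(A[:,0]<-.055)&(A[:,1]>-.135)&(A[:,1]<-.07)&(A[:,2]>.1)&(A[:,2]<.17)]
    print(n,k.round(3).tolist()[:60])
    k=A[(abs(A[:,0])<.035)&(abs(A[:,1])<.09)&(A[:,2]>.14)&(A[:,2]<.2)];print('lid z',np.percentile(k[:,2],[10,50,90]))
cv2.imwrite('pics/p5.png',np.hstack([cv2.resize(im[170:250,195:295],None,fx=4,fy=4,interpolation=3),cv2.resize(im2[165:245,235:335],None,fx=4,fy=4,interpolation=3)]))
print('knob px',proj('top',S(-.068,-.116,.153)),proj('side',S(-.068,-.116,.153)))
go(S(-.078,-.145,.147))"
```

```text
top [[-0.055, -0.07, 0.147], [-0.055, -0.079, 0.15], [-0.055, -0.097, 0.16], [-0.056, -0.1, 0.162], [-0.055, -0.087, 0.141], [-0.056, -0.096, 0.147], [-0.056, -0.099, 0.149], [-0.056, -0.102, 0.151], [-0.055, -0.105, 0.148], [-0.055, -0.108, 0.151], [-0.057, -0.111, 0.159], [-0.056, -0.114, 0.154], [-0.056, -0.117, 0.158], [-0.055, -0.119, 0.155], [-0.059, -0.111, 0.157], [-0.06, -0.114, 0.164], [-0.059, -0.117, 0.161], [-0.058, -0.12, 0.156], [-0.063, -0.112, 0.161], [-0.062, -0.114, 0.159], [-0.062, -0.117, 0.161], [-0.062, -0.12, 0.163], [-0.064, -0.109, 0.151], [-0.065, -0.112, 0.158], [-0.064, -0.115, 0.156], [-0.064, -0.117, 0.155], [-0.064, -0.12, 0.155], [-0.068, -0.109, 0.155], [-0.068, -0.112, 0.16], [-0.068, -0.115, 0.159], [-0.068, -0.118, 0.163], [-0.066, -0.12, 0.152], [-0.07, -0.109, 0.155], [-0.071, -0.112, 0.157], [-0.07, -0.115, 0.157], [-0.07, -0.118, 0.156], [-0.073, -0.11, 0.156], [-0.074, -0.113, 0.16], [-0.073, -0.116, 0.157], [-0.073, -0.118, 0.157], [-0.076, -0.11, 0.151], [-0.076, -0.113, 0.155], [-0.076, -0.116, 0.155], [-0.076, -0.119, 0.157]]
lid z [0.162
[... 370 characters left out ...]
19, 0.16], [-0.066, -0.121, 0.161], [-0.06, -0.117, 0.156], [-0.057, -0.119, 0.156], [-0.078, -0.123, 0.162], [-0.073, -0.12, 0.157], [-0.069, -0.121, 0.157], [-0.065, -0.121, 0.155], [-0.063, -0.125, 0.158], [-0.058, -0.122, 0.155], [-0.078, -0.123, 0.157], [-0.073, -0.12, 0.152], [-0.07, -0.122, 0.153], [-0.065, -0.119, 0.15], [-0.055, -0.135, 0.159]]
lid z [0.1629219  0.16600868 0.16851936]
knob px (np.float64(246.42017844667154), np.float64(207.4980821080437)) (np.float64(270.9032475131593), np.float64(189.92303827065757))
d [ 95.   -2.5 113.7] roll 0.2
tcp [ 0.481  -0.0846  0.2606] stand [-0.0752 -0.2401  0.2606] F [ 0.8 -0.7  0.1] w -0.001216127646246231 g 0.0 t 22.225 tz [-0.  0. -1.]
```

View pics/p5.png

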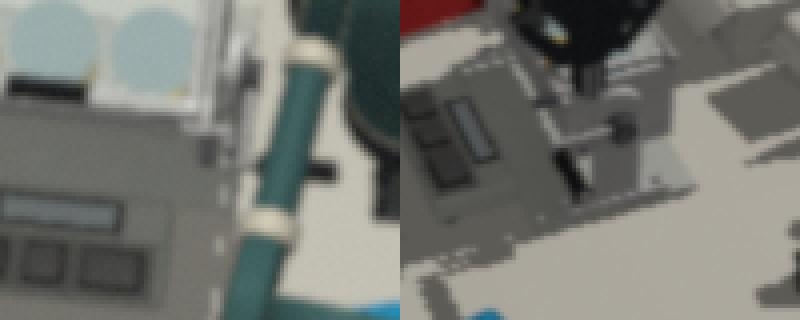

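Request:
{"op": "step_arm", "data": {
  "commands": [
    {"fingers":1,"dx":0.05,"dy":-0.006,"dz":0,"roll":0},
    {"fingers":1,"dx":0.092,"dy":-0.006,"dz":0.03,"roll":0},
    {"fingers":1,"dx":0.092,"dy":-0.006,"dz":0.07,"roll":0},
    {"fingers":1,"dx":0.092,"dy":-0.006,"dz":0.1,"roll":0},
    {"fingers":1,"dx":0.092,"dy":-0.006,"dz":0.112,"roll":0},
    {"fingers":1,"dx":0.092,"dy":-0.006,"dz":0.112,"roll":0}
  ]
}}

```text
time: 22.98
tool_pos: [0.4823, 0.0072, 0.1484]
tcp_rot: [-2.313, -2.125, 0.002]
wrist_force: [0.1, -1.5, 0.0]
width: 0.001
grip_force: 0.0
```

Request:
{"op": "step_arm", "data": {
  "commands": [
    {"fingers":1,"dx":0.008,"dy":0,"dz":0,"roll":0},
    {"fingers":1,"dx":0.014,"dy":0,"dz":0,"roll":0},
    {"fingers":1,"dx":0.02,"dy":0,"dz":0,"roll":0},
    {"fingers":1,"dx":0.025,"dy":0,"dz":0,"roll":0},
    {"fingers":1,"dx":0.03,"dy":0,"dz":0,"roll":0},
    {"fingers":1,"dx":0.03,"dy":0,"dz":0,"roll":0}
  ]
}}

```text
time: 23.72
tool_pos: [0.4852, 0.0371, 0.1488]
tcp_rot: [-2.314, -2.124, -0.0]
wrist_force: [-0.5, 0.2, 0.6]
width: -0.002
grip_force: 0.0
```

```bash
cat > knob.py <<'E'
from h import *
im2,d2=snap('side','s6.png')
P2=pts('side',d2);A=np.array([toS(p) for p in P2.reshape(-1,3)])
k=A[(A[:,0]>-.079)&(A[:,0]<-.062)&(A[:,1]>-.16)&(A[:,1]<-.05)&(A[:,2]>.145)&(A[:,2]<.166)]
print(k.round(3).tolist()[:40])
cv2.imwrite('pics/p6.png',cv2.resize(im2[150:230,220:330],None,fx=6,fy=6,interpolation=3))
go(S(-.08,-.109,.148))
E
python3 knob.py
```

```text
[[-0.072, -0.128, 0.164], [-0.076, -0.128, 0.16], [-0.076, -0.127, 0.155]]
d [9.7 1.9 0.6] roll 0.2
tcp [0.485  0.037  0.1486] stand [-0.0819 -0.1187  0.1486] F [ 0.3 -0.6  0.3] w 0.0008754497479603572 g 0.0 t 23.775 tz [-0.001  0.    -1.   ]
```

Request:
{"op": "step_arm", "data": {
  "commands": [
    {"fingers":1,"dx":0.004,"dy":0,"dz":0,"roll":0},
    {"fingers":1,"dx":0.008,"dy":0,"dz":0,"roll":0},
    {"fingers":1,"dx":0.01,"dy":0,"dz":0,"roll":0},
    {"fingers":1,"dx":0.012,"dy":0,"dz":0,"roll":0},
    {"fingers":1,"dx":0.012,"dy":0,"dz":0,"roll":0}
  ]
}}

```text
time: 24.4
tool_pos: [0.4858, 0.0458, 0.1486]
tcp_rot: [2.311, 2.124, -0.008]
wrist_force: [-1.6, -11.9, 0.8]
width: -0.003
grip_force: 5.7
```

Request:
{"op": "step_arm", "data": {
  "commands": [
    {"fingers":1,"dx":0.002,"dy":0,"dz":0,"roll":0},
    {"fingers":1,"dx":0.002,"dy":0,"dz":0,"roll":0}
  ]
}}

```text
time: 24.65
tool_pos: [0.4858, 0.0463, 0.1486]
tcp_rot: [2.309, 2.123, -0.011]
wrist_force: [-2.0, -16.8, 2.7]
width: -0.002
grip_force: 8.4
```

```bash
python3 knob.py
```

```text
[[-0.072, -0.118, 0.165], [-0.077, -0.12, 0.163], [-0.071, -0.116, 0.158], [-0.078, -0.122, 0.161], [-0.076, -0.117, 0.151]]
d [0.3 1.9 0.6] roll 0.2
tcp [0.4858 0.0463 0.1486] stand [-0.0819 -0.1093  0.1486] F [ -1.5 -16.9   1.4] w -0.0027733887890127856 g 8.346196711063385 t 24.7 tz [-0.002 -0.009 -1.   ]
```

View pics/p6.png

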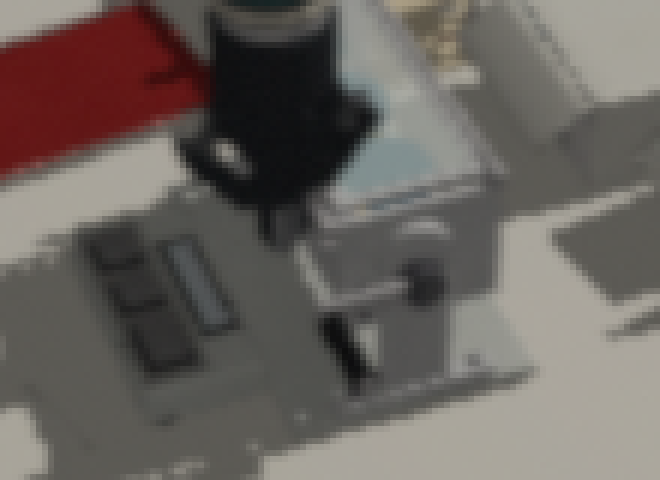

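The bolt hit its stop exactly where the geometry says it is home (finger at sy −0.109). Next I'll back off, rise, and go to the tab (top view at about (207,192)).

Request:
{"op": "step_arm", "data": {
  "commands": [
    {"fingers":1,"dx":-0.015,"dy":0,"dz":0,"roll":0},
    {"fingers":1,"dx":-0.025,"dy":0,"dz":0,"roll":0},
    {"fingers":1,"dx":-0.025,"dy":0,"dz":-0.04,"roll":0},
    {"fingers":0,"dx":-0.025,"dy":0,"dz":-0.09,"roll":0},
    {"fingers":0,"dx":0.02,"dy":0.02,"dz":-0.1,"roll":0},
    {"fingers":0,"dx":0.07,"dy":0.04,"dz":-0.1,"roll":0},
    {"fingers":0,"dx":0.1,"dy":0.042,"dz":-0.1,"roll":0},
    {"fingers":0,"dx":0.1,"dy":0.042,"dz":-0.1,"roll":0}
  ]
}}

```text
time: 25.7
tool_pos: [0.537, 0.1485, 0.2486]
tcp_rot: [-2.311, -2.127, -0.0]
wrist_force: [0.8, -0.6, -1.1]
width: 0.499
grip_force: 0.0
```

```bash
python3 -c "
from h import *
im=np.load('/tmp/top.npz')['im'];h=cv2.cvtColor(im,cv2.COLOR_BGR2HSV)
m=cv2.inRange(h,(0,0,0),(180,255,60));m[:186]=0;m[198:]=0;m[:,:190]=0;m[:,222:]=0
v,u=np.nonzero(m);print(u.min(),u.max(),v.min(),v.max(),u.mean(),v.mean(),toS(ray('top',(u.mean(),v.mean()),.183)))
im2,d2=snap('side');im,d=snap('top')
A=np.array([toS(p) for p in pts('side',d2).reshape(-1,3)])
k=A[(A[:,0]>-.079)&(A[:,0]<-.06)&(A[:,1]>-.16)&(A[:,1]<-.05)&(A[:,2]>.145)&(A[:,2]<.166)]
print('knob',k.round(3).tolist()[:40])
go(S(-.04,0,.2),S(-.04,0,.17))"
```

```text
197 215 190 194 206.1076923076923 192.24615384615385 [-0.04193868 -0.00257856  0.183     ]
knob [[-0.07, -0.082, 0.151], [-0.071, -0.095, 0.161], [-0.069, -0.1, 0.165], [-0.065, -0.099, 0.163], [-0.076, -0.087, 0.152], [-0.076, -0.098, 0.16], [-0.072, -0.098, 0.159], [-0.069, -0.1, 0.159], [-0.066, -0.102, 0.16], [-0.063, -0.103, 0.16], [-0.076, -0.096, 0.154], [-0.073, -0.1, 0.156], [-0.066, -0.091, 0.147], [-0.065, -0.098, 0.152], [-0.061, -0.098, 0.151], [-0.077, -0.099, 0.152]]
d [ 5.1  0.2 48.6] roll 0.2
d [ 5.2  0.2 78.6] roll 0.2
tcp [0.5366 0.1464 0.2486] stand [-0.0401 -0.0051  0.2486] F [ 0.7 -0.4 -0.5] w 0.49800895621065294 g 0.0 t 25.8 tz [-0.001 -0.    -1.   ]
```

Request:
{"op": "step_arm", "data": {
  "commands": [
    {"fingers":0,"dx":0.003,"dy":-0.001,"dz":0.03,"roll":0},
    {"fingers":0,"dx":0.003,"dy":-0.001,"dz":0.06,"roll":0},
    {"fingers":0,"dx":0.003,"dy":-0.001,"dz":0.078,"roll":0},
    {"fingers":0,"dx":0.003,"dy":-0.001,"dz":0.078,"roll":0},
    {"fingers":1,"dx":0.003,"dy":-0.001,"dz":0.078,"roll":0},
    {"fingers":1,"dx":0.003,"dy":-0.001,"dz":0.078,"roll":0},
    {"fingers":1,"dx":0.003,"dy":-0.001,"dz":0.078,"roll":0},
    {"fingers":1,"dx":0.003,"dy":-0.001,"dz":0.078,"roll":0}
  ],
  "squeeze": 60
}}

```text
time: 26.8
tool_pos: [0.5369, 0.1498, 0.1726]
tcp_rot: [2.314, 2.123, 0.003]
wrist_force: [-2.5, -0.9, 4.7]
width: 0.051
grip_force: 62.4
```

Request:
{"op": "step_arm", "data": {
  "commands": [
    {"fingers":1,"dx":0,"dy":0,"dz":-0.001,"roll":0},
    {"fingers":1,"dx":0,"dy":0,"dz":-0.002,"roll":0},
    {"fingers":1,"dx":0,"dy":0,"dz":-0.003,"roll":0},
    {"fingers":1,"dx":0,"dy":0,"dz":-0.003,"roll":0}
  ]
}}

```text
time: 27.3
tool_pos: [0.537, 0.1498, 0.1737]
tcp_rot: [2.314, 2.124, 0.002]
wrist_force: [4.8, 0.7, -3.7]
width: 0.051
grip_force: 61.2
```

Request:
{"op": "step_arm", "data": {
  "commands": [
    {"fingers":1,"dx":0,"dy":0,"dz":-0.001,"roll":0},
    {"fingers":1,"dx":0,"dy":0,"dz":-0.002,"roll":0},
    {"fingers":1,"dx":0,"dy":0,"dz":-0.002,"roll":0}
  ]
}}

```text
time: 27.68
tool_pos: [0.5371, 0.1497, 0.1745]
tcp_rot: [2.314, 2.124, 0.002]
wrist_force: [8.7, 1.2, -8.5]
width: 0.055
grip_force: 60.6
```

Request:
{"op": "step_arm", "data": {
  "commands": [
    {"fingers":1,"dx":0,"dy":0.001,"dz":-0.0015,"roll":0},
    {"fingers":1,"dx":0,"dy":0.001,"dz":-0.002,"roll":0},
    {"fingers":1,"dx":0,"dy":0.001,"dz":-0.002,"roll":0},
    {"fingers":1,"dx":0,"dy":0.001,"dz":-0.002,"roll":0}
  ]
}}

```text
time: 28.18
tool_pos: [0.5371, 0.1497, 0.1746]
tcp_rot: [-2.314, -2.124, 0.001]
wrist_force: [9.5, 0.9, -15.7]
width: 0.051
grip_force: 59.6
```

The tug of about 16 N held and the lid did not move. I'll release and go to the crank.

Request:
{"op": "step_arm", "data": {
  "commands": [
    {"fingers":1,"dx":0,"dy":0,"dz":0.004,"roll":0},
    {"fingers":0,"dx":0,"dy":0,"dz":0.004,"roll":0},
    {"fingers":0,"dx":0,"dy":0,"dz":0.004,"roll":0},
    {"fingers":0,"dx":0,"dy":0,"dz":-0.03,"roll":0},
    {"fingers":0,"dx":-0.03,"dy":0,"dz":-0.07,"roll":0},
    {"fingers":0,"dx":-0.09,"dy":-0.01,"dz":-0.07,"roll":0},
    {"fingers":0,"dx":-0.15,"dy":-0.025,"dz":-0.07,"roll":0},
    {"fingers":0,"dx":-0.188,"dy":-0.025,"dz":-0.07,"roll":0}
  ]
}}

```text
time: 29.18
tool_pos: [0.4948, -0.0375, 0.2487]
tcp_rot: [2.314, 2.123, -0.0]
wrist_force: [1.7, -0.3, -0.6]
width: 0.501
grip_force: 0.0
```

Request:
{"op": "step_arm", "data": {
  "commands": [
    {"fingers":0,"dx":0,"dy":0,"dz":0,"roll":0},
    {"fingers":0,"dx":0,"dy":0,"dz":0,"roll":0}
  ]
}}

```text
time: 29.42
tool_pos: [0.4962, -0.0353, 0.2482]
tcp_rot: [-2.315, -2.124, -0.001]
wrist_force: [-0.4, -0.5, -0.4]
width: 0.496
grip_force: 0.0
```

```bash
python3 -c "
from h import *
im2,d2=snap('side')
A=np.array([toS(p) for p in pts('side',d2).reshape(-1,3)])
dk=(im2.max(-1)<50).ravel()
k=A[dk&(A[:,0]>-.1)&(A[:,0]<-.03)&(A[:,1]>-.23)&(A[:,1]<-.145)&(A[:,2]>.09)&(A[:,2]<.14)]
print('crank',len(k),k.min(0),k.max(0),np.median(k,0))
k=A[(abs(A[:,0])<.035)&(abs(A[:,1])<.09)&(A[:,2]>.14)&(A[:,2]<.2)];print('lid z',np.percentile(k[:,2],[10,50,90]))
k=A[(A[:,0]>-.079)&(A[:,0]<-.06)&(A[:,1]>-.16)&(A[:,1]<-.05)&(A[:,2]>.145)&(A[:,2]<.166)];print('knob',k.min(0),np.median(k,0))
go(S(-.065,-.188,.097))"
```

```text
crank 44 [-0.07782545 -0.21027001  0.11309929] [-0.06500292 -0.1526638   0.12770034] [-0.07270334 -0.18415738  0.12355927]
lid z [0.16257993 0.16523109 0.16905282]
knob [-0.07840236 -0.10502802  0.14977616] [-0.06892268 -0.09650643  0.15706574]
d [  1.2  -0.7 151.1] roll 0.2
tcp [ 0.4963 -0.0349  0.2481] stand [-0.0643 -0.1893  0.2481] F [ 0.9 -0.5  0.9] w 0.5000720608639138 g 0.0 t 29.475 tz [ 0.  0. -1.]
```

Request:
{"op": "step_arm", "data": {
  "commands": [
    {"fingers":0,"dx":0.001,"dy":-0.001,"dz":0.05,"roll":0},
    {"fingers":0,"dx":0.001,"dy":-0.001,"dz":0.1,"roll":0},
    {"fingers":0,"dx":0.001,"dy":-0.001,"dz":0.14,"roll":0},
    {"fingers":0,"dx":0.001,"dy":-0.001,"dz":0.151,"roll":0},
    {"fingers":1,"dx":0.001,"dy":-0.001,"dz":0.151,"roll":0},
    {"fingers":1,"dx":0.001,"dy":-0.001,"dz":0.151,"roll":0},
    {"fingers":1,"dx":0.001,"dy":-0.001,"dz":0.151,"roll":0}
  ]
}}

```text
time: 30.35
tool_pos: [0.4936, -0.0337, 0.0977]
tcp_rot: [-2.312, -2.122, 0.003]
wrist_force: [-5.7, 2.2, -1.3]
width: 0.189
grip_force: 58.5
```

```bash
python3 -c "
from h import *
go()
for k in range(1,25):
    a=np.pi*k/24; print(k, 'dy %.4f dz %.4f'%(.065*(1-np.cos(a)),-.065*np.sin(a)))"
```

```text
tcp [ 0.4936 -0.0337  0.0977] stand [-0.0672 -0.1884  0.0977] F [-5.7  2.2 -1.3] w 0.1886138092668039 g 58.468950390815735 t 30.35 tz [-0.004  0.001 -1.   ]
1 dy 0.0006 dz -0.0085
2 dy 0.0022 dz -0.0168
3 dy 0.0049 dz -0.0249
4 dy 0.0087 dz -0.0325
5 dy 0.0134 dz -0.0396
6 dy 0.0190 dz -0.0460
7 dy 0.0254 dz -0.0516
8 dy 0.0325 dz -0.0563
9 dy 0.0401 dz -0.0601
10 dy 0.0482 dz -0.0628
11 dy 0.0565 dz -0.0644
12 dy 0.0650 dz -0.0650
13 dy 0.0735 dz -0.0644
14 dy 0.0818 dz -0.0628
15 dy 0.0899 dz -0.0601
16 dy 0.0975 dz -0.0563
17 dy 0.1046 dz -0.0516
18 dy 0.1110 dz -0.0460
19 dy 0.1166 dz -0.0396
20 dy 0.1213 dz -0.0325
21 dy 0.1251 dz -0.0249
22 dy 0.1278 dz -0.0168
23 dy 0.1294 dz -0.0085
24 dy 0.1300 dz -0.0000
```

Request:
{"op": "step_arm", "data": {
  "commands": [
    {"fingers":1,"dx":0,"dy":-0.001,"dz":-0.0085,"roll":0},
    {"fingers":1,"dx":0,"dy":0.0005,"dz":-0.0168,"roll":0},
    {"fingers":1,"dx":0,"dy":0.003,"dz":-0.0249,"roll":0},
    {"fingers":1,"dx":0,"dy":0.0067,"dz":-0.0325,"roll":0},
    {"fingers":1,"dx":0,"dy":0.0114,"dz":-0.0396,"roll":0},
    {"fingers":1,"dx":0,"dy":0.017,"dz":-0.046,"roll":0},
    {"fingers":1,"dx":0,"dy":0.0234,"dz":-0.0516,"roll":0},
    {"fingers":1,"dx":0,"dy":0.0305,"dz":-0.0563,"roll":0}
  ]
}}

```text
time: 31.35
tool_pos: [0.522, -0.0366, 0.1517]
tcp_rot: [-2.309, -2.12, 0.01]
wrist_force: [-7.3, 4.3, -14.1]
width: 0.188
grip_force: 59.6
```

Request:
{"op": "step_arm", "data": {
  "commands": [
    {"fingers":1,"dx":0,"dy":0.0076,"dz":-0.0038,"roll":0},
    {"fingers":1,"dx":0,"dy":0.0157,"dz":-0.0065,"roll":0},
    {"fingers":1,"dx":0,"dy":0.024,"dz":-0.0081,"roll":0},
    {"fingers":1,"dx":0,"dy":0.0325,"dz":-0.0087,"roll":0},
    {"fingers":1,"dx":0,"dy":0.041,"dz":-0.0081,"roll":0},
    {"fingers":1,"dx":0,"dy":0.0493,"dz":-0.0065,"roll":0},
    {"fingers":1,"dx":0,"dy":0.0574,"dz":-0.0038,"roll":0},
    {"fingers":1,"dx":0,"dy":0.065,"dz":0,"roll":0}
  ]
}}

```text
time: 32.35
tool_pos: [0.5878, -0.0431, 0.1555]
tcp_rot: [-2.311, -2.122, 0.009]
wrist_force: [-14.2, 2.8, 4.0]
width: 0.189
grip_force: 61.5
```

```bash
python3 -c "
from h import *
go()"
```

```text
tcp [ 0.5878 -0.0431  0.1555] stand [ 0.0276 -0.1894  0.1555] F [-14.2   2.8   4. ] w 0.18928340450585002 g 61.53165936470032 t 32.35 tz [-0.007 -0.001 -1.   ]
```

Request:
{"op": "step_arm", "data": {
  "commands": [
    {"fingers":1,"dx":0,"dy":0.0071,"dz":0.0047,"roll":0},
    {"fingers":1,"dx":0,"dy":0.0135,"dz":0.0103,"roll":0},
    {"fingers":1,"dx":0,"dy":0.0191,"dz":0.0167,"roll":0},
    {"fingers":1,"dx":0,"dy":0.0238,"dz":0.0238,"roll":0},
    {"fingers":1,"dx":0,"dy":0.0276,"dz":0.0314,"roll":0},
    {"fingers":1,"dx":0,"dy":0.0303,"dz":0.0395,"roll":0},
    {"fingers":1,"dx":0,"dy":0.0319,"dz":0.0478,"roll":0},
    {"fingers":1,"dx":0,"dy":0.0325,"dz":0.0563,"roll":0}
  ]
}}

```text
time: 33.35
tool_pos: [0.623, -0.0466, 0.1018]
tcp_rot: [2.313, 2.125, -0.003]
wrist_force: [-13.9, 1.4, 12.2]
width: 0.192
grip_force: 62.4
```

Request:
{"op": "step_arm", "data": {
  "commands": [
    {"fingers":1,"dx":0,"dy":0,"dz":0.003,"roll":0},
    {"fingers":1,"dx":0,"dy":0,"dz":0.004,"roll":0},
    {"fingers":1,"dx":0,"dy":0,"dz":0.004,"roll":0}
  ]
}}

```text
time: 33.72
tool_pos: [0.6231, -0.0466, 0.0978]
tcp_rot: [2.313, 2.124, -0.003]
wrist_force: [-11.8, 1.2, 11.1]
width: 0.189
grip_force: 62.3
```

```bash
python3 -c "
from h import *
go()"
```

```text
tcp [ 0.6231 -0.0466  0.0978] stand [ 0.063  -0.1898  0.0978] F [-11.8   1.2  11.1] w 0.18866679751899798 g 62.25172519683838 t 33.725 tz [-0.001 -0.002 -1.   ]
```

Request:
{"op": "step_arm", "data": {
  "commands": [
    {"fingers":1,"dx":0,"dy":-0.002,"dz":0.002,"roll":0},
    {"fingers":1,"dx":0,"dy":-0.002,"dz":0.004,"roll":0},
    {"fingers":1,"dx":0,"dy":-0.002,"dz":0.004,"roll":0}
  ]
}}

```text
time: 34.1
tool_pos: [0.6232, -0.0466, 0.0974]
tcp_rot: [2.31, 2.122, 0.002]
wrist_force: [-14.8, 1.0, 23.6]
width: 0.187
grip_force: 63.8
```

The hard stop is reached. I'll release the crank, rise and go in front of the stand.

Request:
{"op": "step_arm", "data": {
  "commands": [
    {"fingers":1,"dx":0,"dy":0.002,"dz":-0.005,"roll":0},
    {"fingers":0,"dx":0,"dy":0.002,"dz":-0.005,"roll":0},
    {"fingers":0,"dx":0,"dy":0.002,"dz":-0.005,"roll":0},
    {"fingers":0,"dx":0,"dy":0.002,"dz":-0.005,"roll":0},
    {"fingers":0,"dx":0,"dy":0,"dz":-0.05,"roll":0},
    {"fingers":0,"dx":0,"dy":0,"dz":-0.1,"roll":0},
    {"fingers":1,"dx":0,"dy":-0.05,"dz":-0.13,"roll":0},
    {"fingers":1,"dx":0,"dy":-0.11,"dz":-0.13,"roll":0}
  ]
}}

```text
time: 35.1
tool_pos: [0.5137, -0.0364, 0.2232]
tcp_rot: [2.309, 2.12, 0.008]
wrist_force: [-0.8, 0.1, 0.5]
width: 0.081
grip_force: 0.0
```

```bash
python3 -c "
from h import *
im,d=snap('top','t7.png');im2,d2=snap('side','s7.png')
cv2.imwrite('pics/p7.png',np.hstack([cv2.resize(im[120:260,150:290],None,fx=2.8,fy=2.8,interpolation=3),cv2.resize(im2[130:270,210:350],None,fx=2.8,fy=2.8,interpolation=3)]))
A=np.array([toS(p) for p in pts('top',d).reshape(-1,3)])
k=A[(abs(A[:,0])<.03)&(abs(A[:,1])<.1)&(A[:,2]>.13)&(A[:,2]<.18)];print('carrier bottom z',len(k),np.percentile(k[:,2],[5,50,95]), np.polyfit(k[:,0],k[:,2],1))
# keys by height
k=A[(A[:,0]<-.09)&(A[:,0]>-.17)&(abs(A[:,1])<.09)&(A[:,2]>.042)&(A[:,2]<.055)]
h=np.histogram(k[:,1],bins=np.arange(-.09,.091,.006));print(h[0],h[1].round(3));print(np.percentile(k[:,0],[3,97]))
for p in ((.4379,.211,.047),(.433,.1666,.047),(.4275,.1124,.047)): print(toS(p).round(4))
go()"
```

```text
carrier bottom z 1372 [0.15736778 0.16113959 0.16467509] [0.00133862 0.16114397]
[ 0  0  0  0 10 15 17 16 18 18 16  1  0  2 17 16 16 19  7  0  0  7 17 16
 16 16  0  0  0  0] [-0.09  -0.084 -0.078 -0.072 -0.066 -0.06  -0.054 -0.048 -0.042 -0.036
 -0.03  -0.024 -0.018 -0.012 -0.006  0.     0.006  0.012  0.018  0.024
  0.03   0.036  0.042  0.048  0.054  0.06   0.066  0.072  0.078  0.084
  0.09 ]
[-0.15638043 -0.13158638]
[-0.1441  0.0505  0.047 ]
[-0.1451  0.0059  0.047 ]
[-0.1458 -0.0486  0.047 ]
tcp [ 0.5048 -0.0352  0.2175] stand [-0.0558 -0.1889  0.2175] F [-0.6  0.3 -0.2] w -0.0005844074182104309 g 0.0 t 35.2 tz [-0.006  0.    -1.   ]
```

View pics/p7.png

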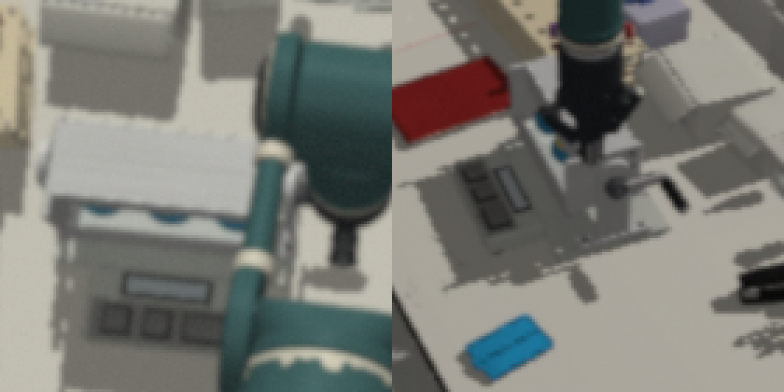

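The carrier is fully inverted and level, with the crank at the back and the blue lids just visible under the tray at the front. Now the keys, starting with the left one at stand (−0.144, 0.0515).

Request:
{"op": "step_arm", "data": {
  "commands": [
    {"fingers":1,"dx":0.03,"dy":-0.04,"dz":0,"roll":0},
    {"fingers":1,"dx":0.08,"dy":-0.08,"dz":0,"roll":0},
    {"fingers":1,"dx":0.14,"dy":-0.086,"dz":0.02,"roll":0},
    {"fingers":1,"dx":0.19,"dy":-0.086,"dz":0.06,"roll":0},
    {"fingers":1,"dx":0.23,"dy":-0.086,"dz":0.1,"roll":0},
    {"fingers":1,"dx":0.24,"dy":-0.086,"dz":0.117,"roll":0},
    {"fingers":1,"dx":0.24,"dy":-0.086,"dz":0.117,"roll":0},
    {"fingers":1,"dx":0.24,"dy":-0.086,"dz":0.117,"roll":0}
  ]
}}

```text
time: 36.2
tool_pos: [0.4472, 0.21, 0.1031]
tcp_rot: [2.314, 2.123, 0.002]
wrist_force: [-0.8, 0.5, 0.2]
width: 0.002
grip_force: 0.0
```

```bash
python3 -c "
from h import *
go(S(-.144,.0515,.055),S(-.144,.0515,.042))"
```

```text
d [ 1.1 -9.4 48.1] roll 0.1
d [ 1.1 -9.4 61.1] roll 0.1
tcp [0.4472 0.21   0.1031] stand [-0.1347  0.0504  0.1031] F [-0.8  0.5  0.2] w 0.001646334476643701 g 0.0 t 36.2 tz [ 0.002  0.    -1.   ]
```

Request:
{"op": "step_arm", "data": {
  "commands": [
    {"fingers":1,"dx":0.001,"dy":-0.0095,"dz":0.02,"roll":0},
    {"fingers":1,"dx":0.001,"dy":-0.0095,"dz":0.045,"roll":0},
    {"fingers":1,"dx":0.001,"dy":-0.0095,"dz":0.055,"roll":0},
    {"fingers":1,"dx":0.001,"dy":-0.0095,"dz":0.059,"roll":0},
    {"fingers":1,"dx":0.001,"dy":-0.0095,"dz":0.061,"roll":0},
    {"fingers":1,"dx":0.001,"dy":-0.0095,"dz":0.061,"roll":0},
    {"fingers":1,"dx":0.001,"dy":-0.0095,"dz":0.061,"roll":0}
  ]
}}

```text
time: 37.08
tool_pos: [0.4376, 0.2124, 0.042]
tcp_rot: [2.313, 2.124, 0.002]
wrist_force: [-0.9, -3.4, 5.5]
width: -0.004
grip_force: 3.0
```

Left key is at the bottom (5.5 N). Now the middle key, twice.

Request:
{"op": "step_arm", "data": {
  "commands": [
    {"fingers":1,"dx":0,"dy":0,"dz":-0.02,"roll":0},
    {"fingers":1,"dx":0,"dy":0,"dz":-0.025,"roll":0},
    {"fingers":1,"dx":-0.025,"dy":0,"dz":-0.025,"roll":0},
    {"fingers":1,"dx":-0.046,"dy":0,"dz":-0.025,"roll":0},
    {"fingers":1,"dx":-0.046,"dy":0,"dz":-0.025,"roll":0},
    {"fingers":1,"dx":-0.046,"dy":0,"dz":-0.025,"roll":0}
  ]
}}

```text
time: 37.83
tool_pos: [0.4329, 0.167, 0.0658]
tcp_rot: [-2.315, -2.124, -0.001]
wrist_force: [-0.0, -0.2, 0.2]
width: 0.003
grip_force: 0.0
```

```bash
python3 -c "
from h import *
go(S(-.144,.0065,.042))"
```

```text
d [ 0.2  1.2 23.8] roll 0.1
tcp [0.4329 0.167  0.0658] stand [-0.1452  0.0063  0.0658] F [-0.  -0.2  0.2] w 0.003300418218133948 g 0.0 t 37.825 tz [ 0.     0.001 -1.   ]
```

Request:
{"op": "step_arm", "data": {
  "commands": [
    {"fingers":1,"dx":0,"dy":0.001,"dz":0.01,"roll":0},
    {"fingers":1,"dx":0,"dy":0.001,"dz":0.018,"roll":0},
    {"fingers":1,"dx":0,"dy":0.001,"dz":0.0225,"roll":0},
    {"fingers":1,"dx":0,"dy":0.001,"dz":0.0245,"roll":0},
    {"fingers":1,"dx":0,"dy":0.001,"dz":0.0245,"roll":0},
    {"fingers":1,"dx":0,"dy":0.001,"dz":0.0245,"roll":0}
  ]
}}

```text
time: 38.58
tool_pos: [0.4335, 0.1668, 0.042]
tcp_rot: [-2.314, -2.124, 0.001]
wrist_force: [-3.4, 1.4, 8.2]
width: 0.006
grip_force: 4.1
```

Request:
{"op": "step_arm", "data": {
  "commands": [
    {"fingers":1,"dx":0,"dy":0,"dz":-0.01,"roll":0},
    {"fingers":1,"dx":0,"dy":0,"dz":-0.02,"roll":0},
    {"fingers":1,"dx":0,"dy":0,"dz":-0.0245,"roll":0},
    {"fingers":1,"dx":0,"dy":0,"dz":-0.0245,"roll":0},
    {"fingers":1,"dx":0,"dy":0,"dz":-0.0245,"roll":0}
  ]
}}

```text
time: 39.2
tool_pos: [0.4334, 0.1663, 0.0656]
tcp_rot: [-2.314, -2.124, 0.001]
wrist_force: [-0.3, 1.1, 1.0]
width: -0.003
grip_force: 0.0
```

Request:
{"op": "step_arm", "data": {
  "commands": [
    {"fingers":1,"dx":0,"dy":0,"dz":0.01,"roll":0},
    {"fingers":1,"dx":0,"dy":0,"dz":0.018,"roll":0},
    {"fingers":1,"dx":0,"dy":0,"dz":0.0225,"roll":0},
    {"fingers":1,"dx":0,"dy":0,"dz":0.0245,"roll":0},
    {"fingers":1,"dx":0,"dy":0,"dz":0.0245,"roll":0},
    {"fingers":1,"dx":0,"dy":0,"dz":0.0245,"roll":0}
  ]
}}

```text
time: 39.95
tool_pos: [0.4331, 0.1663, 0.0419]
tcp_rot: [-2.314, -2.124, 0.003]
wrist_force: [-4.9, -2.0, 9.8]
width: -0.001
grip_force: 5.1
```

Both middle presses reached the bottom. Now the right key (stand y −0.0455).

Request:
{"op": "step_arm", "data": {
  "commands": [
    {"fingers":1,"dx":0,"dy":0,"dz":-0.02,"roll":0},
    {"fingers":1,"dx":0,"dy":0,"dz":-0.0245,"roll":0},
    {"fingers":1,"dx":-0.03,"dy":0,"dz":-0.0245,"roll":0},
    {"fingers":1,"dx":-0.052,"dy":0,"dz":-0.0245,"roll":0},
    {"fingers":1,"dx":-0.052,"dy":0,"dz":-0.0245,"roll":0},
    {"fingers":1,"dx":-0.052,"dy":0,"dz":-0.0245,"roll":0}
  ]
}}

```text
time: 40.7
tool_pos: [0.4292, 0.1149, 0.0655]
tcp_rot: [-2.315, -2.124, 0.0]
wrist_force: [0.8, 0.3, -0.2]
width: -0.003
grip_force: 0.0
```

Request:
{"op": "step_arm", "data": {
  "commands": [
    {"fingers":1,"dx":0,"dy":0,"dz":0.01,"roll":0},
    {"fingers":1,"dx":0,"dy":0,"dz":0.018,"roll":0},
    {"fingers":1,"dx":0,"dy":0,"dz":0.0225,"roll":0},
    {"fingers":1,"dx":0,"dy":0,"dz":0.0245,"roll":0},
    {"fingers":1,"dx":0,"dy":0,"dz":0.0245,"roll":0},
    {"fingers":1,"dx":0,"dy":0,"dz":0.0245,"roll":0}
  ]
}}

```text
time: 41.45
tool_pos: [0.4289, 0.115, 0.0419]
tcp_rot: [-2.314, -2.124, 0.001]
wrist_force: [-4.7, 0.6, 9.3]
width: 0.004
grip_force: 4.4
```

Request:
{"op": "step_arm", "data": {
  "commands": [
    {"fingers":1,"dx":0,"dy":0,"dz":-0.02,"roll":0},
    {"fingers":1,"dx":0,"dy":0,"dz":-0.05,"roll":0},
    {"fingers":1,"dx":-0.03,"dy":0,"dz":-0.1,"roll":0},
    {"fingers":1,"dx":-0.08,"dy":0,"dz":-0.15,"roll":0},
    {"fingers":1,"dx":-0.14,"dy":0,"dz":-0.15,"roll":0},
    {"fingers":1,"dx":-0.14,"dy":0,"dz":-0.15,"roll":0},
    {"fingers":1,"dx":-0.14,"dy":0,"dz":-0.15,"roll":0}
  ]
}}

```text
time: 42.32
tool_pos: [0.4169, -0.0249, 0.1908]
tcp_rot: [-2.316, -2.122, 0.0]
wrist_force: [-0.2, 0.4, -0.1]
width: -0.002
grip_force: 0.0
```

```bash
python3 -c "
from h import *
im,d=snap('top','t8.png');im2,d2=snap('side','s8.png')
cv2.imwrite('pics/p8.png',np.hstack([cv2.resize(im[120:260,150:290],None,fx=2.8,fy=2.8,interpolation=3),cv2.resize(im2[130:270,210:350],None,fx=2.8,fy=2.8,interpolation=3)]))
A=np.array([toS(p) for p in pts('top',d).reshape(-1,3)])
k=A[(abs(A[:,0])<.03)&(abs(A[:,1])<.1)&(A[:,2]>.13)&(A[:,2]<.18)];print(np.polyfit(k[:,0],k[:,2],1))
for n in (.0515,.0065,-.0455):
    k=A[(abs(A[:,0]+.144)<.008)&(abs(A[:,1]-n)<.008)];print(np.median(k[:,2]))
go()"
```

```text
[0.00105775 0.16103637]
0.04729168237166248
0.04727029592008092
0.04809886111955741
tcp [ 0.4168 -0.0238  0.1905] stand [-0.1445 -0.1852  0.1905] F [ 0.4 -0.1 -0. ] w 0.002840871124168154 g 0.0 t 42.425 tz [-0.002  0.001 -1.   ]
```

View pics/p8.png

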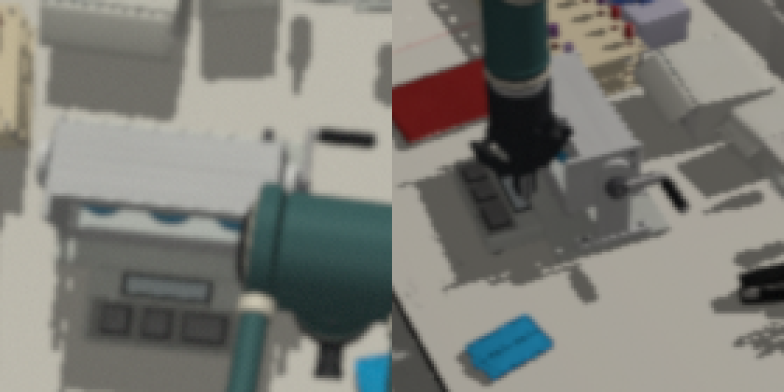

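The carrier is inverted and level, all the keys are up at 47 mm, and the arm is clear, so I'm handing in.

```bash
python3 -c "
from workcell import finish_job
print(finish_job())"
```

```text
the job is handed in; nothing more can be done
None
```

The job is handed in, with no verdict returned: three cups are bolted in the carrier, the lid held a tug of about 16 N, the carrier is upside down, and the keys were pressed left once, middle twice, right once.

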